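# Fetch the glaze jar from behind the others

## Robot

A 6-joint arm with a two-finger parallel gripper is mounted at the origin on the work surface; the furniture and walls round the work are solid. World frame = base frame: x ahead of the robot, y to its left, z up, the work surface at z = 0. Lengths are in m, angles in rad, forces in N, time in s.
With the tool pointing down it reaches from about 0.225 to 0.875 m from the base axis. Payload 3.4 kg.
Tool frame: the origin (TCP) lies at the very end of the fingers, on their centre line; the grasp point (between the pads) lies behind it (manip.grasp_offset is the z of the grasp point in the tool frame, in m); z points along the fingers, y is the line along which they close (so a half turn about z gives the same grasp; the last joint's range is limited). The gripper opens to 85 mm and grips with 20 to 120 N. Pads are 22 mm wide; open, the fingers measure 114 mm over their backs; the gripper's body (76 mm by 85 mm) begins 54 mm behind the grasp point. The pads swing forward as they close: fully open they stand 13 mm farther back than shut.
Start: joints at [-1.348, 0.276, 1.505, -0, 1.361, -0.121], TCP at [0.194, -0.541, 0.231] pointing down, gripper open.
Joint ranges: [-2.89, 2.89], [-0.75, 2.08], [0.22, 2.7], [-1.18, 4.32], [0.11, 2.71], [-2.7, 2.7]. Speed limits (rad/s): [2.57, 2.57, 3.14, 3.14, 3.14, 3.14].

## Interface

Orientations are given as a unit quaternion [w, x, y, z].
In Python, from rig import manip gives the robot as it stands.
- The arm moves only by the shell command python3 -m pendant 'ROWS' [FORCE]. ROWS is JSON, a list of rows, each an object of numbers: "dx", "dy", "dz": the shift along the tool's x, y, z in m; "rx", "ry", "rz": the turn, a rotation vector about the tool's x, y, z in degrees; "hand": the finger opening in m, from 0 to 0.0854. In form: [{"dx": .., "dy": .., "dz": .., "rx": .., "ry": .., "rz": .., "hand": ..}, ...]. A call has 1 to 12 rows; each row shifts and turns the commanded pose from where the row before left it, along the tool's axes as they then stand; what a row does not reach is not made up. A row lasts 1/12 s, in which the tool goes at most 41.7 mm and 7.16 degrees, less where a joint would pass 70% of its speed; a pose out of reach is approached as far as the arm can. A call is refused whole if a number of a shift passes 0.0417 or a number of a turn 7.16, either way. A call with a gripper value outside its range is refused whole. The fingers move at their own pace and stop on an object; FORCE is the grip in N (left out, the last holds). Time passes only in rows, so rows that do not move let the fingers close. It gives the time, the measured TCP pose, the force, the opening and the grip force at its end, in the units of the state.
- manip.get_state(): the state, without advancing time (a new reading comes with each control period).
- manip.get_image(name): name is "scene" or "top" or "wrist"; returns a dict with "frame" (400x640x3 uint8, red, green, blue), "fx", "fy", "cx", "cy" (pixels), "position" and "attitude" of the camera in the world; the wrist camera has in their place "mount" (4x4, takes a point from camera to tool coordinates, whose origin is the TCP and whose axes are the flange's). Camera axes: x right, y up, looking along -z (the intrinsics and any distortion apply to the point x, -y, -z); pixel columns grow to the right and rows downward; lengths in m; the calibration is good to about 2 mm. A picture is of the moment at which its call begins: read the wrist's pose just before it. There is no depth.
- manip.sign_off(): hands the job in; it is judged then, once.
The state is a dict: "clock": time; "qpos": joint angles; "qd": joint speeds; "effort": joint torques, N m; "position": TCP position; "ee_rot": TCP orientation; "contact_force": force on the tool from outside, world axes, zero at the start; "moment": the same for the moment, N m; "width": finger opening in m; "gripper_force": force on a finger pad.
Only numpy, scipy, OpenCV 4.12 (cv2) and the standard library are available. Lean on these libraries where they do the work, as an engineer would, in place of code of your own. Each camera call takes 0.05 s, during which the arm holds its last target. There are 200 camera calls.

## Task

The small glaze jar in the far end of the wooden rack is wanted next, but the bottle and the tall jar stand in the way. Stand both of them upright on the plywood board first, then set the small jar upright in the middle of the round cork coaster, and after that put the bottle and the tall jar back upright, each down on the floor of the rack compartment it came from. Knock nothing over, and leave the bowl and the octagonal box alone.

Things in the scene. Friction and masses are not known exactly. Their poses are not given: they have to be found in the camera images.
- rack: fixed wooden rack, a lane of 3 compartments along its x axis (pointing away from robot), 280 x 104 mm. Origin: centre of underside. Floor 12 mm thick; side boards 88 mm apart inside, tops at 76 mm; ends and partitions are slats 10 mm above floor. Compartment centres x = -0.091, 0.001 (86 mm long; bottle and tall jar start here, either order), 0.092 (84 mm; small jar)
- board: flat plywood board, fixed, 240 mm (its x) by 130 mm (its y), 12 mm thick, lying left or right of the rack: the side area. Origin at the centre of its underside
- coaster: round cork coaster, fixed, 96 mm across, 8 mm thick, on the other side of the rack. Origin at the centre of its underside
- bottle: grey squeeze bottle, 58 mm across, 165 mm tall with a narrow cap (cap 30 mm across, above 147 mm); 0.55 kg give or take 25 percent. Origin at the centre of its underside, z up. Grip its body
- tall_jar: tall glaze jar with broad white screw lid, 66 mm across, 158 mm tall; 0.62 kg give or take 25 percent. Origin at the centre of its underside, z up. Grip its sides below 130 mm (the top 27 mm of the lid gives no hold)
- small_jar: small glaze jar with white screw lid, 52 mm across, 82 mm tall, 0.2 kg. Origin: centre of its underside, z up. Grip its body below 65 mm (the lid's top gives no hold). At the start the rack's side boards leave no room for fingers beside it: grip it along the lane, one finger before and one behind it, once the two others are out of the lane
- bowl: lilac round bowl, 124 mm across, 86 mm tall, a bystander at the right. Origin at the centre of its underside
- trinket_box: white octagonal lidded box, 75 mm across, 100 mm tall, a bystander at the left. Origin at the centre of its underside
Not all that is in view belongs to the job. What is shaped like the bottle but green or orange is not meant. Leave any green look-alike of the tall_jar alone.

How it is judged:
On the way, in this order (a step that is already met when the one before it is completed fails the run):
1. the bottle and the tall jar both stand released on the plywood board, the small jar not yet touched out of its place (x of bottle in the frame of board between -0.115 and 0.115 m and y of bottle in the frame of board between -0.06 and 0.06 m and z of bottle in the frame of board between 0.008 and 0.017 m and angle between each of bottle, tall_jar's own z axis and vertical below 0.1 rad and linear speed of each of bottle, tall_jar below 0.02 m/s and x of tall_jar in the frame of board between -0.115 and 0.115 m and y of tall_jar in the frame of board between -0.06 and 0.06 m and z of tall_jar in the frame of board between 0.008 and 0.017 m and contact force between the fingers and bottle below 0.1 N and contact force between the fingers and tall_jar below 0.1 N and distance of small_jar from where it was at the start of the episode below 0.025 m), for 0.2 s.
2. the small jar stands released in the middle of the coaster, while the bottle and the tall jar still stand on the board (horizontal distance between small_jar and coaster below 0.015 m and z of small_jar in the frame of coaster between 0.004 and 0.013 m and angle between each of small_jar, bottle, tall_jar's own z axis and vertical below 0.1 rad and linear speed of each of small_jar, bottle, tall_jar below 0.02 m/s and x of bottle in the frame of board between -0.115 and 0.115 m and y of bottle in the frame of board between -0.06 and 0.06 m and z of bottle in the frame of board between 0.008 and 0.017 m and x of tall_jar in the frame of board between -0.115 and 0.115 m and y of tall_jar in the frame of board between -0.06 and 0.06 m and z of tall_jar in the frame of board between 0.008 and 0.017 m and contact force between the fingers and small_jar below 0.1 N), for 0.2 s.
At the end, for the whole second after the job is handed in: the small jar stands upright on the coaster, its centre within 15 mm of the coaster's; the bottle and the tall jar each stand upright on the floor of the rack compartment they came from, within 25 mm of where they began; all at rest (horizontal distance between small_jar and coaster below 0.015 m and z of small_jar in the frame of coaster between 0.004 and 0.013 m and angle between each of small_jar, bottle, tall_jar's own z axis and vertical below 0.1 rad and linear speed of each of small_jar, bottle, tall_jar below 0.02 m/s and distance of each of bottle, tall_jar from where it was at the start of the episode below 0.025 m and z of bottle in the frame of rack between 0.008 and 0.017 m and z of tall_jar in the frame of rack between 0.008 and 0.017 m); the robot touches nothing.
It fails at once if the bottle, the tall jar or the small jar is knocked over (angle between any of bottle, tall_jar, small_jar's own z axis and vertical above 0.7 rad).
It fails at once if the bowl or the octagonal box is pushed away (20 mm) (distance of any of bowl, trinket_box from where it was at the start of the episode above 0.02 m).
It also fails if it takes over 136 s, if anything falls off the work surface, if the arm or the gripper's body presses on something with over 40 N, if the wrist force passes 120 N, or if a joint passes its speed limit or range.

## Working session

There is one attempt and no reset: what is moved stays moved. The work goes in short steps, Python scripts to look and compute and a shell command to move; the robot and the scene stay as the last step left them, time stands still between calls to the robot, and variables do not carry over. Pictures are saved under pics/ and viewed, at most 14 in all, crops included, and the job is handed in when it is done.

```bash
ls; mkdir -p pics; python3 - <<'E'
from rig import manip
import cv2
print(manip.get_state(), manip.grasp_offset)
for n in("scene","top"):
    d=manip.get_image(n); cv2.imwrite(f"pics/{n}0.png",d["frame"][:,:,::-1]); print({k:v for k,v in d.items() if k!="frame"})
E
```

```text
pics
{'clock': 0.0, 'qpos': array([-1.34797339e+00,  2.76577306e-01,  1.50614333e+00,  3.73106376e-05,
        1.36072091e+00, -1.20952074e-01]), 'qd': array([-1.01384604e-03,  6.93464471e-04,  1.37513229e-03, -1.23612024e-05,
       -5.61747997e-04,  1.35075193e-03]), 'effort': array([ 6.81999391e-04, -4.16769934e+01, -2.45800710e+01, -2.47136818e-07,
        1.11533061e-02,  2.50665408e-05]), 'position': array([ 0.19371302, -0.5408122 ,  0.23044575]), 'ee_rot': array([-9.24174098e-04,  9.85263926e-01,  1.71038419e-01, -2.88486866e-05]), 'contact_force': array([-0.28180193,  0.18409156,  0.40857941]), 'moment': array([0.01963848, 0.03016089, 0.01536249]), 'gripper_force': 0.0, 'width': 0.08543958897326552} -0.0187
{'fx': 514.2557571011798, 'fy': 514.2557571011798, 'cx': 313.3556959336126, 'cy': 199.78694197836998, 'position': array([-0.24390915,  1.03343072,  1.3539481 ]), 'attitude': array([-0.27325464, -0.11391648,  0.36011494,  0.88468761])}
{'fx': 451.749281389802, 'fy': 451.749281389802, 'cx': 322.5273210793587, 'cy': 200.50745235738816, 'position': array([ 0.27666238, -0.01598781,  1.56893721]), 'attitude': array([-0.69958462, -0.04987734,  0.05317197,  0.7108209 ])}
```

View pics/scene0.png

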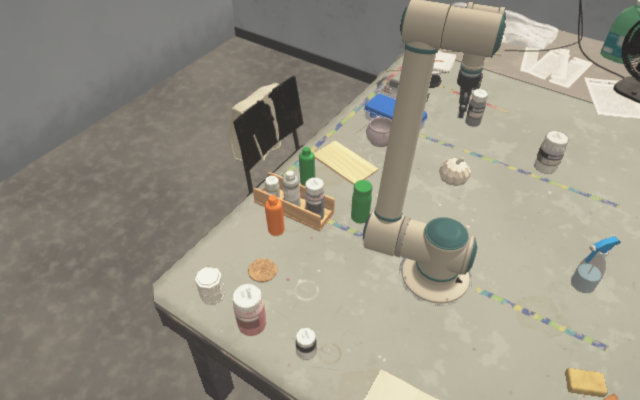

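View pics/top0.png

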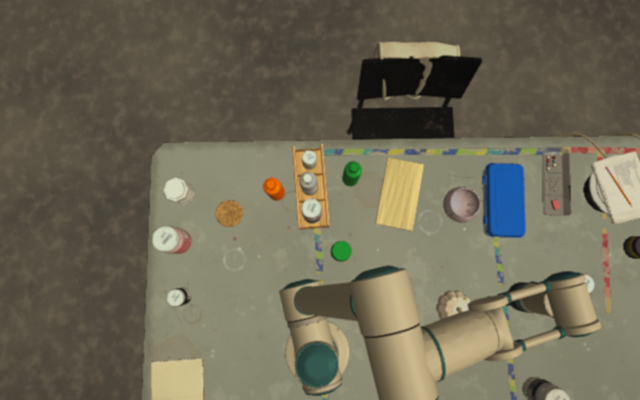

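The top view shows the rack at (311,187), with the tall jar nearest at (312,210), the grey bottle at (309,183) and the small jar at (309,158). The board is at (400,193) and the coaster at (229,213).

There are several look-alikes: orange bottle (274,188), green bottle (352,173), green jar (341,251) and other jars at (178,297) and (172,240). The ones meant are the three in the rack lane: grey, with white lids. I'll confirm that in an enlarged crop.

```bash
cat > h.py <<'E'
import numpy as np, cv2
from scipy.spatial.transform import Rotation as R
from rig import manip
def rot(q): return R.from_quat(np.roll(q,-1)).as_matrix()
def cam(d):
    if "mount" in d: raise ValueError
    return rot(d["attitude"]), np.array(d["position"])
def back(d,uv,z,RT=None):
    Rm,p=RT or cam(d); uv=np.atleast_2d(uv).astype(float)
    r=np.c_[(uv[:,0]-d["cx"])/d["fx"],-(uv[:,1]-d["cy"])/d["fy"],-np.ones(len(uv))]@Rm.T
    return p+r*((z-p[2])/r[:,2])[:,None]
def proj(d,P,RT=None):
    Rm,p=RT or cam(d); c=(np.atleast_2d(P)-p)@Rm
    return np.c_[d["cx"]+d["fx"]*c[:,0]/-c[:,2], d["cy"]-d["fy"]*c[:,1]/-c[:,2]]
def wristRT(d,s):
    M=np.array(d["mount"]); Rt=rot(s["ee_rot"]); return Rt@M[:3,:3], Rt@M[:3,3]+s["position"]
E
python3 - <<'E'
import cv2,numpy as np
t=cv2.imread("pics/top0.png");s=cv2.imread("pics/scene0.png")
a=cv2.resize(t[140:235,280:370],None,fx=6,fy=6,interpolation=cv2.INTER_CUBIC)[:570,:400]
b=cv2.resize(s[165:235,250:340],None,fx=4.4,fy=4.4,interpolation=cv2.INTER_CUBIC)
o=np.zeros((570,800,3),np.uint8);o[:,:400]=a[:570];o[:b.shape[0],400:400+b.shape[1]]=b[:,:400]
cv2.imwrite("pics/c1.png",o)
E
```

```text
(no output)
```

View pics/c1.png

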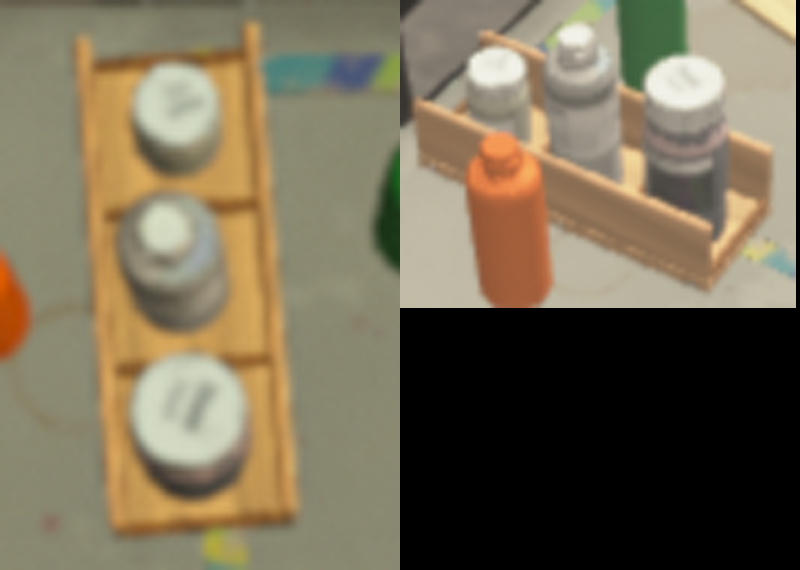

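The crop confirms the set: white-lidded small jar at the far end, grey bottle in the middle, dark tall jar with the broad lid nearest. Next I measure positions.

```bash
python3 - <<'E'
from h import *
np.set_printoptions(precision=4,suppress=True)
d=manip.get_image("top")
f=lambda x,y:((x+.5)/6+280-.5,(y+.5)/6+140-.5)
for n,p,z in [("tall",(189,409),.170),("tallR",(246,409),.17),("bottle",(167,230),.177),("small",(176,103),.094),("smallR",(219,103),.094),("nl",(116,528),.012),("nr",(296,516),.012),("fl",(83,38),.076),("fr",(253,25),.076)]:
    print(n,back(d,f(*p),z)[0])
hsv=cv2.cvtColor(d["frame"],cv2.COLOR_RGB2HSV)
def blob(x0,x1,y0,y1,lo,hi):
    m=cv2.inRange(hsv,lo,hi); k=np.zeros_like(m);k[y0:y1,x0:x1]=m[y0:y1,x0:x1]
    c=max(cv2.findContours(k,cv2.RETR_EXTERNAL,cv2.CHAIN_APPROX_NONE)[0],key=cv2.contourArea);return c
print("hsv board",hsv[193,400],"coaster",hsv[213,229],"table",hsv[230,265],"box",hsv[188,175],"bowl",hsv[205,462])
c=blob(370,430,148,240,(12,70,110),(35,255,255)); (ce,wh,a)=cv2.minAreaRect(c);print("board",ce,wh,a)
B=back(d,cv2.boxPoints((ce,wh,a)),.012);print(B,B.mean(0),[np.linalg.norm(B[i]-B[i-1]) for i in (1,2)])
c=blob(212,248,195,232,(5,110,80),(25,255,255));(ce,wh,a)=cv2.fitEllipse(c);print("coaster",ce,wh,back(d,ce,.008), wh[0]*1.56/451.7)
for n,p,z in [("box",(175,189),.1),("bowl",(463,203),.086),("obottle",(272,186),.16),("gbottle",(353,169),.16),("gjar",(341,251),.158)]: print(n,back(d,p,z)[0])
E
```

```text
tall [0.4598 0.0119 0.17  ]
tallR [ 0.4594 -0.0178  0.17  ]
bottle [0.5535 0.0221 0.177 ]
small [0.642  0.0185 0.094 ]
smallR [ 0.6416 -0.0055  0.094 ]
nl [0.4121 0.0579 0.012 ]
nr [ 0.4174 -0.0458  0.012 ]
fl [0.685  0.0712 0.076 ]
fr [ 0.6912 -0.0253  0.076 ]
hsv board [ 23 118 203] coaster [ 18 157 141] table [ 30  47 137] box [ 34  32 218] bowl [ 11  40 171]
board (399.3279724121094, 193.69601440429688) (39.17591857910156, 69.0497817993164) 10.30484676361084
[[ 0.4199 -0.2014  0.012 ]
 [ 0.66   -0.2529  0.012 ]
 [ 0.6326 -0.3881  0.012 ]
 [ 0.3935 -0.3336  0.012 ]] [ 0.5265 -0.294   0.012 ] [np.float64(0.24564764304324932), np.float64(0.13790526264614308)]
coaster (229.0084228515625, 212.95919799804688) (25.618879318237305, 26.618118286132812) [[0.4673 0.3006 0.008 ]] 0.08847786525669736
box [0.5383 0.4608 0.1   ]
bowl [ 0.4788 -0.4907  0.086 ]
obottle [0.5325 0.1349 0.16  ]
gbottle [ 0.5835 -0.123   0.16  ]
gjar [ 0.3245 -0.0791  0.158 ]
```

```bash
R='{"dx":0.018,"dy":-0.0365}'; python3 -m pendant '[{"rz":6.57,"dz":-0.035},{"rz":6.57,"dz":-0.035},{"rz":6.57,"dz":-0.02},{"dx":0.018,"dy":-0.0365},{"dx":0.018,"dy":-0.0365},{"dx":0.018,"dy":-0.0365},{"dx":0.018,"dy":-0.0365},{"dx":0.018,"dy":-0.0365},{"dx":0.018,"dy":-0.0365},{"dx":0.018,"dy":-0.0365},{"dx":0.018,"dy":-0.0365},{}]' 60; python3 -m pendant '[{"dx":0.016,"dy":-0.036},{"dx":0.016,"dy":-0.036},{"dx":0.016,"dy":-0.036},{"dx":0.016,"dy":-0.036},{"dx":0.016,"dy":-0.036},{"dx":0.016,"dy":-0.036},{},{},{}]'
python3 - <<'E'
from h import *
np.set_printoptions(precision=4,suppress=True)
s=manip.get_state();d=manip.get_image("wrist");print(s["position"],s["ee_rot"],s["contact_force"])
print(d["mount"],d["fx"],d["cx"],d["cy"]);cv2.imwrite("pics/w1.png",d["frame"][:,:,::-1])
P=[[.4598,.0119,.17],[.5535,.0221,.177],[.642,.0185,.094]];print(proj(d,P,wristRT(d,s)))
E
```

```text
[ 0.1937 -0.5409  0.2306] [-0.0007  0.9853  0.1711 -0.    ] [0.4554 0.1896 0.4316]
[[-0.0003  0.9587  0.2843  0.0723]
 [ 1.      0.0004 -0.0003  0.0004]
 [-0.0004  0.2843 -0.9587 -0.1429]
 [ 0.      0.      0.      1.    ]] 286.38193655892655 318.3768137060617 199.21782081267222
[[-1023.2534 -1068.3512]
 [-1659.1402 -2184.2967]
 [ -614.0587 -1277.8531]]invalid input
invalid input
```

View pics/w1.png

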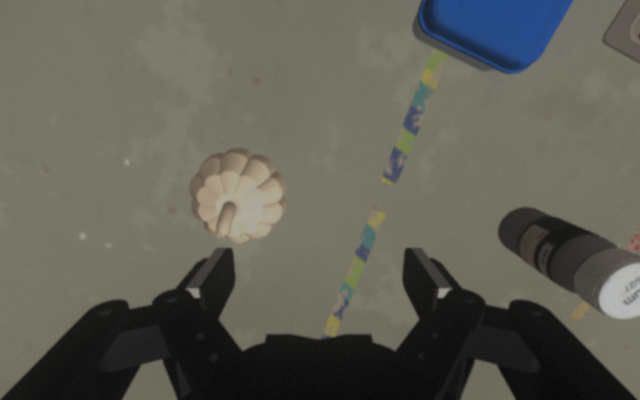

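The picture is still from the start pose: nothing moved because the rows were refused. I'll retry with every key present.

```bash
python3 -m pendant '[{"dx":0,"dy":0,"dz":-0.035,"rx":0,"ry":0,"rz":6.57,"hand":0.085}]' 60; python3 -m pendant '[{"dz":-0.035,"rz":6.57,"hand":0.085}]';python3 -m pendant '[{"dz":-0.02,"rz":6.57}]' 60
```

```text
clock: 0.28
position: [0.1927, -0.5369, 0.2594]
ee_rot: [-0.008, 0.994, 0.113, -0.001]
contact_force: [-0.8, -0.3, -1.1]
width: 0.0847
gripper_force: 0.0invalid input
invalid input
```

```bash
python3 -m pendant '[{"dx":0,"dy":0,"dz":-0.035,"rx":0,"ry":0,"rz":6.57,"hand":0.085},{"dx":0,"dy":0,"dz":-0.02,"rx":0,"ry":0,"rz":6.57,"hand":0.085},{"dx":0.018,"dy":-0.0365,"dz":0,"rx":0,"ry":0,"rz":0,"hand":0.085},{"dx":0.018,"dy":-0.0365,"dz":0,"rx":0,"ry":0,"rz":0,"hand":0.085},{"dx":0.018,"dy":-0.0365,"dz":0,"rx":0,"ry":0,"rz":0,"hand":0.085},{"dx":0.018,"dy":-0.0365,"dz":0,"rx":0,"ry":0,"rz":0,"hand":0.085},{"dx":0.018,"dy":-0.0365,"dz":0,"rx":0,"ry":0,"rz":0,"hand":0.085},{"dx":0.018,"dy":-0.0365,"dz":0,"rx":0,"ry":0,"rz":0,"hand":0.085},{"dx":0.018,"dy":-0.0365,"dz":0,"rx":0,"ry":0,"rz":0,"hand":0.085},{"dx":0.018,"dy":-0.0365,"dz":0,"rx":0,"ry":0,"rz":0,"hand":0.085},{"dx":0,"dy":0,"dz":0,"rx":0,"ry":0,"rz":0,"hand":0.085},{"dx":0,"dy":0,"dz":0,"rx":0,"ry":0,"rz":0,"hand":0.085}]' 60
```

```text
clock: 1.28
position: [0.3384, -0.2476, 0.3215]
ee_rot: [0.0, 1.0, 0.002, 0.0]
contact_force: [-0.2, -0.6, 0.4]
width: 0.0848
gripper_force: 0.0
```

```bash
python3 -m pendant '[{"dx":0.02,"dy":-0.0325,"dz":-0.005,"rx":0,"ry":0,"rz":0,"hand":0.085},{"dx":0.02,"dy":-0.0325,"dz":-0.005,"rx":0,"ry":0,"rz":0,"hand":0.085},{"dx":0.02,"dy":-0.0325,"dz":-0.005,"rx":0,"ry":0,"rz":0,"hand":0.085},{"dx":0.02,"dy":-0.0325,"dz":-0.005,"rx":0,"ry":0,"rz":0,"hand":0.085},{"dx":0.02,"dy":-0.0325,"dz":-0.005,"rx":0,"ry":0,"rz":0,"hand":0.085},{"dx":0.02,"dy":-0.0325,"dz":-0.005,"rx":0,"ry":0,"rz":0,"hand":0.085},{"dx":0.02,"dy":-0.0325,"dz":-0.005,"rx":0,"ry":0,"rz":0,"hand":0.085},{"dx":0.02,"dy":-0.0325,"dz":-0.005,"rx":0,"ry":0,"rz":0,"hand":0.085},{"dx":0,"dy":0,"dz":0,"rx":0,"ry":0,"rz":0,"hand":0.085},{"dx":0,"dy":0,"dz":0,"rx":0,"ry":0,"rz":0,"hand":0.085},{"dx":0,"dy":0,"dz":0,"rx":0,"ry":0,"rz":0,"hand":0.085}]' 60
python3 - <<'E'
from h import *
np.set_printoptions(precision=4,suppress=True)
s=manip.get_state();d=manip.get_image("wrist");print(s["position"],s["ee_rot"],s["contact_force"])
f=d["frame"][:,:,::-1].copy()
P=[[.4598,.0119,.17],[.5535,.0221,.177],[.642,.0185,.094]];q=proj(d,P,wristRT(d,s));print(q)
for a in q: cv2.drawMarker(f,tuple(int(v) for v in a.round()),(0,0,255),0,8)
cv2.imwrite("pics/w2.png",cv2.resize(f,(800,500)))
E
```

```text
clock: 2.2
position: [0.4979, 0.009, 0.3607]
ee_rot: [0.001, 1.0, -0.001, -0.001]
contact_force: [-0.0, -0.1, 0.0]
width: 0.0849
gripper_force: 0.0
[0.4979 0.009  0.3607] [ 0.0006  1.     -0.0007 -0.0008] [-0.0485 -0.0902  0.0005]
[[315.4904 208.1205]
 [305.8598 129.9507]
 [310.2383  56.508 ]]
```

View pics/w2.png

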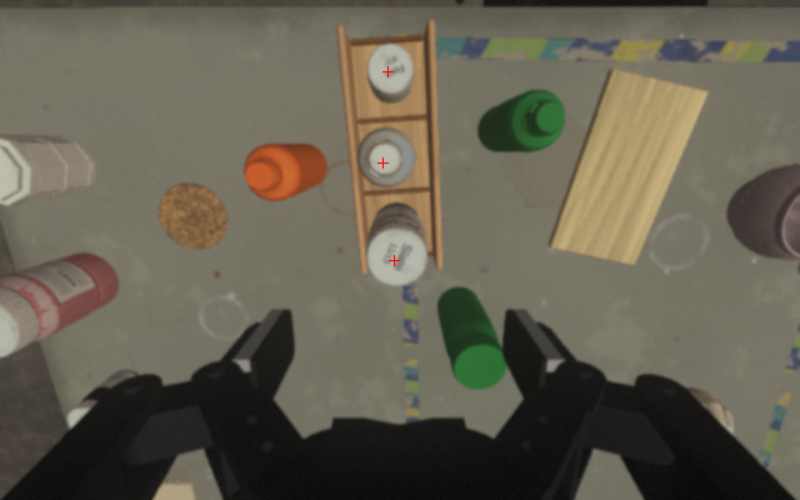

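The wrist view has all three markers on their lids, within a few pixels: small jar (390,69), bottle cap (386,159), tall jar (396,256). The coaster is at (194,215) and the board corners run from (614,70) to (633,264). I'll refine the positions from this view.

```bash
python3 - <<'E'
from h import *
np.set_printoptions(precision=4,suppress=True)
s=manip.get_state();d=manip.get_image("wrist");RT=wristRT(d,s)
for n,p,z in [("tall",(396.5,255.5),.17),("bottle",(386,159),.177),("small",(390.5,69),.094),("rack fl",(341,28),.076),("fr",(432,22),.076)]: print(n,back(d,np.array(p)/1.25,z,RT)[0])
B=back(d,np.array([(614,70),(706,92),(633,264),(551,248)])/1.25,.012,RT);print(B,B.mean(0),[np.linalg.norm(B[i]-B[i-1]) for i in range(4)])
hsv=cv2.cvtColor(d["frame"],cv2.COLOR_RGB2HSV);m=cv2.inRange(hsv,(5,80,60),(25,255,255));k=np.zeros_like(m);k[138:205,120:188]=m[138:205,120:188]
c=max(cv2.findContours(k,0,1)[0],key=cv2.contourArea);h=back(d,cv2.convexHull(c)[:,0],.008,RT)
print("coaster",cv2.minEnclosingCircle(h[:,:2].astype(np.float32)))
E
```

```text
tall [0.4643 0.0096 0.17  ]
bottle [0.5562 0.0185 0.177 ]
small [0.6433 0.0153 0.094 ]
rack fl [0.6858 0.0674 0.076 ]
fr [ 0.6911 -0.0283  0.076 ]
[[ 0.6561 -0.2622  0.012 ]
 [ 0.6305 -0.3834  0.012 ]
 [ 0.4001 -0.3333  0.012 ]
 [ 0.4247 -0.2112  0.012 ]] [ 0.5278 -0.2975  0.012 ] [np.float64(0.23703197364792736), np.float64(0.12381416198043745), np.float64(0.23581481381913866), np.float64(0.12453048263963426)]
coaster ((0.4712033271789551, 0.29662442207336426), 0.04796475172042847)
```

```bash
python3 -m pendant '[{"dx":-0.018,"dy":0,"dz":0.02,"rx":0,"ry":0,"rz":0,"hand":0.0854},{"dx":-0.018,"dy":-0.001,"dz":0.02,"rx":0,"ry":0,"rz":0,"hand":0.0854},{"dx":0,"dy":0,"dz":0.037,"rx":0,"ry":0,"rz":0,"hand":0.0854},{"dx":0,"dy":0,"dz":0.03,"rx":0,"ry":0,"rz":0,"hand":0.0854},{"dx":0,"dy":0,"dz":0.03,"rx":0,"ry":0,"rz":0,"hand":0.0854},{"dx":0,"dy":0,"dz":0.03,"rx":0,"ry":0,"rz":0,"hand":0.0854},{"dx":0,"dy":0,"dz":0.03,"rx":0,"ry":0,"rz":0,"hand":0.0854},{"dx":0,"dy":0,"dz":0.03,"rx":0,"ry":0,"rz":0,"hand":0.0854},{"dx":0,"dy":0,"dz":0.015,"rx":0,"ry":0,"rz":0,"hand":0.0854},{"dx":0,"dy":0,"dz":0.012,"rx":0,"ry":0,"rz":0,"hand":0.0854},{"dx":0,"dy":0,"dz":0,"rx":0,"ry":0,"rz":0,"hand":0.0854},{"dx":0,"dy":0,"dz":0,"rx":0,"ry":0,"rz":0,"hand":0.0854}]' 60
python3 -m pendant '[{"dx":0,"dy":0,"dz":0,"rx":0,"ry":0,"rz":0,"hand":0.05},{"dx":0,"dy":0,"dz":0,"rx":0,"ry":0,"rz":0,"hand":0.05},{"dx":0,"dy":0,"dz":0,"rx":0,"ry":0,"rz":0,"hand":0.05},{"dx":0,"dy":0,"dz":0,"rx":0,"ry":0,"rz":0,"hand":0.05},{"dx":0,"dy":0,"dz":0,"rx":0,"ry":0,"rz":0,"hand":0.05},{"dx":0,"dy":0,"dz":0,"rx":0,"ry":0,"rz":0,"hand":0.05}]' 60
```

```text
clock: 3.3
position: [0.4613, 0.0104, 0.1072]
ee_rot: [0.0, 1.0, -0.001, -0.001]
contact_force: [0.5, 0.2, -0.3]
width: 0.0854
gripper_force: 0.0
clock: 3.8
position: [0.463, 0.0112, 0.1094]
ee_rot: [0.0, 1.0, 0.0, 0.002]
contact_force: [-1.5, -0.9, 6.9]
width: 0.0615
gripper_force: 64.5
```

```bash
python3 -m pendant '[{"dx":0,"dy":0,"dz":-0.01,"rx":0,"ry":0,"rz":0,"hand":0.05},{"dx":0,"dy":0,"dz":-0.02,"rx":0,"ry":0,"rz":0,"hand":0.05},{"dx":0,"dy":0,"dz":0,"rx":0,"ry":0,"rz":0,"hand":0.05},{"dx":0,"dy":0,"dz":0,"rx":0,"ry":0,"rz":0,"hand":0.05}]' 70
python3 - <<'E'
from h import *
d=manip.get_image("scene");w=manip.get_image("wrist")
a=cv2.resize(d["frame"][130:260,230:410],(540,390),interpolation=2);b=cv2.resize(w["frame"],(624,390))[:,180:440]
cv2.imwrite("pics/g1.png",np.hstack([a,b])[:,:,::-1])
E
```

```text
clock: 4.13
position: [0.4626, 0.0114, 0.1378]
ee_rot: [0.0, 1.0, -0.0, 0.001]
contact_force: [0.3, -0.2, -6.7]
width: 0.061
gripper_force: 79.4
```

View pics/g1.png

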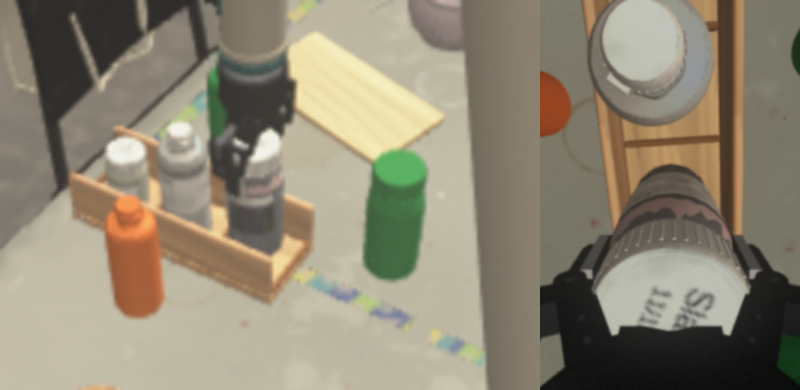

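```bash
python3 -m pendant '[{"dx":0,"dy":0,"dz":-0.04,"rx":0,"ry":0,"rz":0,"hand":0.05},{"dx":0,"dy":0,"dz":-0.04,"rx":0,"ry":0,"rz":0,"hand":0.05},{"dx":0.002,"dy":0.02,"dz":0,"rx":0,"ry":0,"rz":0,"hand":0.05},{"dx":0.001,"dy":0.035,"dz":0,"rx":0,"ry":0,"rz":0,"hand":0.05},{"dx":0.001,"dy":0.04,"dz":0,"rx":0,"ry":0,"rz":0,"hand":0.05},{"dx":0.001,"dy":0.04,"dz":0,"rx":0,"ry":0,"rz":0,"hand":0.05},{"dx":0.001,"dy":0.04,"dz":0,"rx":0,"ry":0,"rz":0,"hand":0.05},{"dx":0.001,"dy":0.04,"dz":0,"rx":0,"ry":0,"rz":0,"hand":0.05},{"dx":0.001,"dy":0.035,"dz":0,"rx":0,"ry":0,"rz":0,"hand":0.05},{"dx":0.001,"dy":0.03,"dz":0,"rx":0,"ry":0,"rz":0,"hand":0.05},{"dx":0.001,"dy":0.015,"dz":0,"rx":0,"ry":0,"rz":0,"hand":0.05},{"dx":0,"dy":0,"dz":0,"rx":0,"ry":0,"rz":0,"hand":0.05}]' 70
python3 -m pendant '[{"dx":0,"dy":0,"dz":0.03,"rx":0,"ry":0,"rz":0,"hand":0.05},{"dx":0,"dy":0,"dz":0.03,"rx":0,"ry":0,"rz":0,"hand":0.05},{"dx":0,"dy":0,"dz":0.03,"rx":0,"ry":0,"rz":0,"hand":0.05},{"dx":0,"dy":0,"dz":0.01,"rx":0,"ry":0,"rz":0,"hand":0.05},{"dx":0,"dy":0,"dz":0.005,"rx":0,"ry":0,"rz":0,"hand":0.05},{"dx":0,"dy":0,"dz":0,"rx":0,"ry":0,"rz":0,"hand":0.05},{"dx":0,"dy":0,"dz":0,"rx":0,"ry":0,"rz":0,"hand":0.05},{"dx":0,"dy":0,"dz":0,"rx":0,"ry":0,"rz":0,"hand":0.05}]' 70
```

```text
clock: 5.23
position: [0.4716, -0.2874, 0.2153]
ee_rot: [0.001, 1.0, -0.002, -0.001]
contact_force: [0.1, 0.2, -6.9]
width: 0.0607
gripper_force: 84.1
clock: 5.9
position: [0.4733, -0.2843, 0.1138]
ee_rot: [0.001, 1.0, 0.0, 0.002]
contact_force: [0.2, 0.5, -7.1]
width: 0.0609
gripper_force: 84.1
```

```bash
python3 -m pendant '[{"dx":0,"dy":0,"dz":0.002,"rx":0,"ry":0,"rz":0,"hand":0.05},{"dx":0,"dy":0,"dz":0,"rx":0,"ry":0,"rz":0,"hand":0.05},{"dx":0,"dy":0,"dz":0,"rx":0,"ry":0,"rz":0,"hand":0.05}]'; python3 -m pendant '[{"dx":0,"dy":0,"dz":0.0015,"rx":0,"ry":0,"rz":0,"hand":0.05},{"dx":0,"dy":0,"dz":0,"rx":0,"ry":0,"rz":0,"hand":0.05},{"dx":0,"dy":0,"dz":0,"rx":0,"ry":0,"rz":0,"hand":0.05}]'
```

```text
clock: 6.15
position: [0.472, -0.2836, 0.1107]
ee_rot: [0.0, 1.0, -0.0, 0.0]
contact_force: [-0.1, -0.4, -7.4]
width: 0.0606
gripper_force: 84.1
clock: 6.4
position: [0.4722, -0.2838, 0.1097]
ee_rot: [0.0, 1.0, -0.0, 0.001]
contact_force: [-1.3, 0.4, 0.5]
width: 0.0607
gripper_force: 84.9
```

```bash
python3 -m pendant '[{"dx":0,"dy":0,"dz":0,"rx":0,"ry":0,"rz":0,"hand":0.0854},{"dx":0,"dy":0,"dz":0,"rx":0,"ry":0,"rz":0,"hand":0.0854},{"dx":0,"dy":0,"dz":0,"rx":0,"ry":0,"rz":0,"hand":0.0854},{"dx":0,"dy":0,"dz":0,"rx":0,"ry":0,"rz":0,"hand":0.0854},{"dx":0,"dy":0,"dz":-0.02,"rx":0,"ry":0,"rz":0,"hand":0.0854},{"dx":0,"dy":0,"dz":-0.03,"rx":0,"ry":0,"rz":0,"hand":0.0854},{"dx":0,"dy":0,"dz":-0.04,"rx":0,"ry":0,"rz":0,"hand":0.0854},{"dx":0,"dy":0,"dz":-0.04,"rx":0,"ry":0,"rz":0,"hand":0.0854},{"dx":0,"dy":0,"dz":-0.04,"rx":0,"ry":0,"rz":0,"hand":0.0854},{"dx":0,"dy":0,"dz":-0.04,"rx":0,"ry":0,"rz":0,"hand":0.0854},{"dx":0,"dy":0,"dz":0,"rx":0,"ry":0,"rz":0,"hand":0.0854},{"dx":0,"dy":0,"dz":0,"rx":0,"ry":0,"rz":0,"hand":0.0854}]'
python3 -m pendant '[{"dx":0.01,"dy":-0.038,"dz":0,"rx":0,"ry":0,"rz":0,"hand":0.0854},{"dx":0.01,"dy":-0.038,"dz":0,"rx":0,"ry":0,"rz":0,"hand":0.0854},{"dx":0.01,"dy":-0.038,"dz":0,"rx":0,"ry":0,"rz":0,"hand":0.0854},{"dx":0.01,"dy":-0.038,"dz":0,"rx":0,"ry":0,"rz":0,"hand":0.0854},{"dx":0.01,"dy":-0.038,"dz":0,"rx":0,"ry":0,"rz":0,"hand":0.0854},{"dx":0.01,"dy":-0.038,"dz":0,"rx":0,"ry":0,"rz":0,"hand":0.0854},{"dx":0.01,"dy":-0.038,"dz":0,"rx":0,"ry":0,"rz":0,"hand":0.0854},{"dx":0.013,"dy":-0.037,"dz":0,"rx":0,"ry":0,"rz":0,"hand":0.0854},{"dx":0,"dy":0,"dz":0,"rx":0,"ry":0,"rz":0,"hand":0.0854},{"dx":0,"dy":0,"dz":0,"rx":0,"ry":0,"rz":0,"hand":0.0854},{"dx":0,"dy":0,"dz":0,"rx":0,"ry":0,"rz":0,"hand":0.0854}]'
python3 - <<'E'
from h import *
d=manip.get_image("top");w=manip.get_image("wrist")
a=cv2.resize(d["frame"][140:250,285:435],(450,330),interpolation=2);b=cv2.resize(w["frame"],(528,330))[:,100:440]
cv2.imwrite("pics/g2.png",np.hstack([a,b])[:,:,::-1])
E
```

```text
clock: 7.4
position: [0.473, -0.2843, 0.3219]
ee_rot: [0.002, 1.0, -0.0, 0.003]
contact_force: [-0.0, -0.3, 0.1]
width: 0.0853
gripper_force: 0.0
clock: 8.32
position: [0.5542, 0.0194, 0.3172]
ee_rot: [0.0, 1.0, 0.0, -0.002]
contact_force: [-0.4, -1.3, 0.2]
width: 0.0854
gripper_force: 0.0
```

View pics/g2.png

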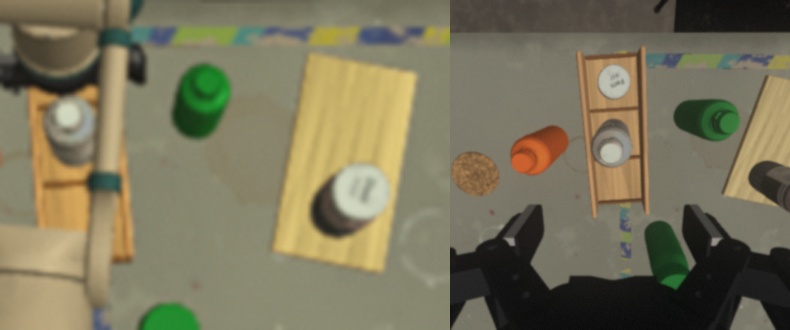

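The tall jar stands on the near half of the board, and the bottle is centred under the gripper. Next I descend and grip it.

```bash
python3 -m pendant '[{"dx":0,"dy":0,"dz":0.035,"rx":0,"ry":0,"rz":0,"hand":0.0854},{"dx":0,"dy":0,"dz":0.035,"rx":0,"ry":0,"rz":0,"hand":0.0854},{"dx":0,"dy":0,"dz":0.035,"rx":0,"ry":0,"rz":0,"hand":0.0854},{"dx":0,"dy":0,"dz":0.035,"rx":0,"ry":0,"rz":0,"hand":0.0854},{"dx":0,"dy":0,"dz":0.03,"rx":0,"ry":0,"rz":0,"hand":0.0854},{"dx":0,"dy":0,"dz":0.02,"rx":0,"ry":0,"rz":0,"hand":0.0854},{"dx":0,"dy":0,"dz":0.014,"rx":0,"ry":0,"rz":0,"hand":0.0854},{"dx":0,"dy":0,"dz":0,"rx":0,"ry":0,"rz":0,"hand":0.0854},{"dx":0,"dy":0,"dz":0,"rx":0,"ry":0,"rz":0,"hand":0.0854}]' 60
python3 -m pendant '[{"dx":0,"dy":0,"dz":0,"rx":0,"ry":0,"rz":0,"hand":0.04},{"dx":0,"dy":0,"dz":0,"rx":0,"ry":0,"rz":0,"hand":0.04},{"dx":0,"dy":0,"dz":0,"rx":0,"ry":0,"rz":0,"hand":0.04},{"dx":0,"dy":0,"dz":0,"rx":0,"ry":0,"rz":0,"hand":0.04},{"dx":0,"dy":0,"dz":0,"rx":0,"ry":0,"rz":0,"hand":0.04},{"dx":0,"dy":0,"dz":0,"rx":0,"ry":0,"rz":0,"hand":0.04},{"dx":0,"dy":0,"dz":0,"rx":0,"ry":0,"rz":0,"hand":0.04}]' 70
```

```text
clock: 9.17
position: [0.5544, 0.0182, 0.1144]
ee_rot: [0.0, 1.0, -0.001, -0.001]
contact_force: [-0.3, -0.6, 0.3]
width: 0.0855
gripper_force: 0.0
clock: 9.75
position: [0.5559, 0.0192, 0.117]
ee_rot: [0.001, 1.0, 0.0, 0.002]
contact_force: [-0.6, 0.2, 5.2]
width: 0.0554
gripper_force: 73.9
```

```bash
python3 -m pendant '[{"dx":0,"dy":0,"dz":-0.015,"rx":0,"ry":0,"rz":0,"hand":0.04},{"dx":0,"dy":0,"dz":-0.03,"rx":0,"ry":0,"rz":0,"hand":0.04},{"dx":0,"dy":0,"dz":-0.04,"rx":0,"ry":0,"rz":0,"hand":0.04},{"dx":0,"dy":0,"dz":-0.04,"rx":0,"ry":0,"rz":0,"hand":0.04},{"dx":0,"dy":0,"dz":-0.04,"rx":0,"ry":0,"rz":0,"hand":0.04},{"dx":0,"dy":0,"dz":-0.04,"rx":0,"ry":0,"rz":0,"hand":0.04},{"dx":0,"dy":0,"dz":0,"rx":0,"ry":0,"rz":0,"hand":0.04},{"dx":0,"dy":0,"dz":0,"rx":0,"ry":0,"rz":0,"hand":0.04}]' 80
python3 -m pendant '[{"dx":0.002,"dy":0.02,"dz":0,"rx":0,"ry":0,"rz":0,"hand":0.04},{"dx":0.003,"dy":0.033,"dz":0,"rx":0,"ry":0,"rz":0,"hand":0.04},{"dx":0.003,"dy":0.04,"dz":0,"rx":0,"ry":0,"rz":0,"hand":0.04},{"dx":0.003,"dy":0.04,"dz":0,"rx":0,"ry":0,"rz":0,"hand":0.04},{"dx":0.003,"dy":0.04,"dz":0,"rx":0,"ry":0,"rz":0,"hand":0.04},{"dx":0.003,"dy":0.04,"dz":0,"rx":0,"ry":0,"rz":0,"hand":0.04},{"dx":0.003,"dy":0.04,"dz":0,"rx":0,"ry":0,"rz":0,"hand":0.04},{"dx":0.003,"dy":0.035,"dz":0,"rx":0,"ry":0,"rz":0,"hand":0.04},{"dx":0.003,"dy":0.025,"dz":0,"rx":0,"ry":0,"rz":0,"hand":0.04},{"dx":0.003,"dy":0.015,"dz":0,"rx":0,"ry":0,"rz":0,"hand":0.04},{"dx":0,"dy":0,"dz":0,"rx":0,"ry":0,"rz":0,"hand":0.04},{"dx":0,"dy":0,"dz":0,"rx":0,"ry":0,"rz":0,"hand":0.04}]'
python3 -m pendant '[{"dx":0,"dy":0,"dz":0.035,"rx":0,"ry":0,"rz":0,"hand":0.04},{"dx":0,"dy":0,"dz":0.035,"rx":0,"ry":0,"rz":0,"hand":0.04},{"dx":0,"dy":0,"dz":0.035,"rx":0,"ry":0,"rz":0,"hand":0.04},{"dx":0,"dy":0,"dz":0.035,"rx":0,"ry":0,"rz":0,"hand":0.04},{"dx":0,"dy":0,"dz":0.03,"rx":0,"ry":0,"rz":0,"hand":0.04},{"dx":0,"dy":0,"dz":0.02,"rx":0,"ry":0,"rz":0,"hand":0.04},{"dx":0,"dy":0,"dz":0.008,"rx":0,"ry":0,"rz":0,"hand":0.04},{"dx":0,"dy":0,"dz":0,"rx":0,"ry":0,"rz":0,"hand":0.04},{"dx":0,"dy":0,"dz":0,"rx":0,"ry":0,"rz":0,"hand":0.04},{"dx":0,"dy":0,"dz":0,"rx":0,"ry":0,"rz":0,"hand":0.04}]'
```

```text
clock: 10.42
position: [0.5557, 0.0195, 0.3223]
ee_rot: [0.0, 1.0, -0.0, 0.003]
contact_force: [-0.6, -0.1, -5.6]
width: 0.0552
gripper_force: 86.5
clock: 11.42
position: [0.5831, -0.308, 0.3169]
ee_rot: [-0.002, 1.0, -0.001, -0.002]
contact_force: [0.5, 1.2, -6.3]
width: 0.0552
gripper_force: 86.9
clock: 12.25
position: [0.5851, -0.3085, 0.1236]
ee_rot: [0.001, 1.0, 0.0, 0.001]
contact_force: [-0.9, -0.1, -4.3]
width: 0.055
gripper_force: 86.9
```

```bash
python3 -m pendant '[{"dx":0,"dy":0,"dz":0.004,"rx":0,"ry":0,"rz":0,"hand":0.04},{"dx":0,"dy":0,"dz":0,"rx":0,"ry":0,"rz":0,"hand":0.04},{"dx":0,"dy":0,"dz":0,"rx":0,"ry":0,"rz":0,"hand":0.04}]'; python3 -m pendant '[{"dx":0,"dy":0,"dz":0.002,"rx":0,"ry":0,"rz":0,"hand":0.04},{"dx":0,"dy":0,"dz":0,"rx":0,"ry":0,"rz":0,"hand":0.04},{"dx":0,"dy":0,"dz":0,"rx":0,"ry":0,"rz":0,"hand":0.04}]'
```

```text
clock: 12.5
position: [0.5839, -0.3085, 0.1183]
ee_rot: [0.0, 1.0, -0.0, 0.0]
contact_force: [-0.6, -0.9, -4.6]
width: 0.0548
gripper_force: 86.9
clock: 12.75
position: [0.5843, -0.3088, 0.1172]
ee_rot: [0.0, 1.0, -0.0, 0.001]
contact_force: [-0.5, 1.5, 3.0]
width: 0.055
gripper_force: 87.6
```

```bash
python3 -m pendant '[{"dx":0,"dy":0,"dz":0,"rx":0,"ry":0,"rz":0,"hand":0.0854},{"dx":0,"dy":0,"dz":0,"rx":0,"ry":0,"rz":0,"hand":0.0854},{"dx":0,"dy":0,"dz":0,"rx":0,"ry":0,"rz":0,"hand":0.0854},{"dx":0,"dy":0,"dz":0,"rx":0,"ry":0,"rz":0,"hand":0.0854},{"dx":0,"dy":0,"dz":0,"rx":0,"ry":0,"rz":0,"hand":0.0854},{"dx":0,"dy":0,"dz":-0.03,"rx":0,"ry":0,"rz":0,"hand":0.0854},{"dx":0,"dy":0,"dz":-0.04,"rx":0,"ry":0,"rz":0,"hand":0.0854},{"dx":0,"dy":0,"dz":-0.04,"rx":0,"ry":0,"rz":0,"hand":0.0854},{"dx":0,"dy":0,"dz":-0.04,"rx":0,"ry":0,"rz":0,"hand":0.0854},{"dx":0,"dy":0,"dz":-0.04,"rx":0,"ry":0,"rz":0,"hand":0.0854},{"dx":0,"dy":0,"dz":0,"rx":0,"ry":0,"rz":0,"hand":0.0854}]'
python3 -m pendant '[{"dx":0,"dy":0,"dz":0,"rx":0,"ry":0,"rz":-7.1,"hand":0.0854},{"dx":0,"dy":0,"dz":0,"rx":0,"ry":0,"rz":-7.1,"hand":0.0854},{"dx":0,"dy":0,"dz":0,"rx":0,"ry":0,"rz":-7.1,"hand":0.0854},{"dx":0,"dy":0,"dz":0,"rx":0,"ry":0,"rz":-7.1,"hand":0.0854},{"dx":0,"dy":0,"dz":0,"rx":0,"ry":0,"rz":-7.1,"hand":0.0854},{"dx":0,"dy":0,"dz":0,"rx":0,"ry":0,"rz":-7.1,"hand":0.0854},{"dx":0,"dy":0,"dz":0,"rx":0,"ry":0,"rz":-7.1,"hand":0.0854},{"dx":0,"dy":0,"dz":0,"rx":0,"ry":0,"rz":-7.1,"hand":0.0854},{"dx":0,"dy":0,"dz":0,"rx":0,"ry":0,"rz":-7.1,"hand":0.0854},{"dx":0,"dy":0,"dz":0,"rx":0,"ry":0,"rz":-7.1,"hand":0.0854},{"dx":0,"dy":0,"dz":0,"rx":0,"ry":0,"rz":-7.1,"hand":0.0854},{"dx":0,"dy":0,"dz":0,"rx":0,"ry":0,"rz":-7.1,"hand":0.0854}]'
python3 -m pendant '[{"dx":0,"dy":0,"dz":0,"rx":0,"ry":0,"rz":-7.1,"hand":0.0854},{"dx":0,"dy":0,"dz":0,"rx":0,"ry":0,"rz":-1,"hand":0.0854},{"dx":0,"dy":0,"dz":0,"rx":0,"ry":0,"rz":0,"hand":0.0854},{"dx":0,"dy":0,"dz":0,"rx":0,"ry":0,"rz":0,"hand":0.0854}]'
python3 - <<'E'
from h import *
s=manip.get_state();Rt=rot(s["ee_rot"]);print(s["position"],Rt.round(3),"goal in tool", (Rt.T@(np.array([.643,.017,.2])-s["position"])).round(4))
E
```

```text
clock: 13.67
position: [0.5869, -0.3105, 0.3159]
ee_rot: [0.005, 1.0, -0.0, 0.007]
contact_force: [-0.1, -0.0, 1.4]
width: 0.0854
gripper_force: 0.0
clock: 14.67
position: [0.5839, -0.3085, 0.3054]
ee_rot: [-0.0, 0.734, 0.679, -0.0]
contact_force: [-0.8, 0.2, -0.2]
width: 0.0853
gripper_force: 0.0
clock: 15.0
position: [0.5838, -0.3085, 0.3057]
ee_rot: [-0.0, 0.687, 0.726, -0.0]
contact_force: [-0.5, -0.7, -0.5]
width: 0.0853
gripper_force: 0.0
[ 0.58384333 -0.30846744  0.3056637 ] [[-0.055  0.998 -0.   ]
 [ 0.998  0.055 -0.   ]
 [-0.    -0.    -1.   ]] goal in tool [0.3217 0.0769 0.1056]
```

```bash
python3 -m pendant '[{"dx":0.0357,"dy":0.0085,"dz":0,"rx":0,"ry":0,"rz":0,"hand":0.0854},{"dx":0.0357,"dy":0.0085,"dz":0,"rx":0,"ry":0,"rz":0,"hand":0.0854},{"dx":0.0357,"dy":0.0085,"dz":0,"rx":0,"ry":0,"rz":0,"hand":0.0854},{"dx":0.0357,"dy":0.0085,"dz":0,"rx":0,"ry":0,"rz":0,"hand":0.0854},{"dx":0.0357,"dy":0.0085,"dz":0,"rx":0,"ry":0,"rz":0,"hand":0.0854},{"dx":0.0357,"dy":0.0085,"dz":0,"rx":0,"ry":0,"rz":0,"hand":0.0854},{"dx":0.0357,"dy":0.0085,"dz":0,"rx":0,"ry":0,"rz":0,"hand":0.0854},{"dx":0.0357,"dy":0.0085,"dz":0,"rx":0,"ry":0,"rz":0,"hand":0.0854},{"dx":0.0357,"dy":0.0085,"dz":0,"rx":0,"ry":0,"rz":0,"hand":0.0854},{"dx":0,"dy":0,"dz":0.03,"rx":0,"ry":0,"rz":0,"hand":0.0854},{"dx":0,"dy":0,"dz":0.03,"rx":0,"ry":0,"rz":0,"hand":0.0854},{"dx":0,"dy":0,"dz":0.03,"rx":0,"ry":0,"rz":0,"hand":0.0854}]'
python3 -m pendant '[{"dx":0,"dy":0,"dz":0.015,"rx":0,"ry":0,"rz":0,"hand":0.0854},{"dx":0,"dy":0,"dz":0,"rx":0,"ry":0,"rz":0,"hand":0.0854},{"dx":0,"dy":0,"dz":0,"rx":0,"ry":0,"rz":0,"hand":0.0854}]'
python3 - <<'E'
from h import *
s=manip.get_state();d=manip.get_image("wrist");RT=wristRT(d,s);f=d["frame"][:,:,::-1].copy()
for P in [[.643,.017,.094]]:
    th=np.linspace(0,6.28,60);c=proj(d,np.c_[.643+.025*np.cos(th),.017+.025*np.sin(th),th*0+.094],RT);cv2.polylines(f,[c.round().astype(int)],True,(0,0,255))
t=manip.get_image("top")["frame"][140:250,285:435,::-1]
cv2.imwrite("pics/g3.png",np.hstack([f[:,150:500],cv2.resize(t,(440,323),interpolation=2).copy() if 0 else cv2.copyMakeBorder(cv2.resize(t,(440,323),interpolation=2),0,77,0,0,0)]))
E
```

```text
clock: 16.0
position: [0.6422, 0.0179, 0.2154]
ee_rot: [0.001, 0.687, 0.727, 0.001]
contact_force: [-0.2, -0.4, -0.7]
width: 0.085
gripper_force: 0.0
clock: 16.25
position: [0.6416, 0.0168, 0.2002]
ee_rot: [-0.001, 0.687, 0.727, -0.0]
contact_force: [0.1, -0.1, 0.2]
width: 0.0851
gripper_force: 0.0
```

View pics/g3.png

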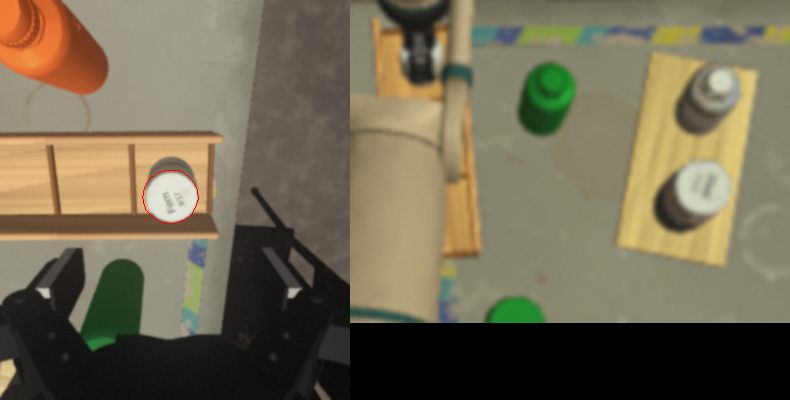

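The outline sits exactly on the small jar's lid at (170,195). The right half shows the bottle and the tall jar both standing on the board, so I descend.

```bash
python3 -m pendant '[{"dx":0,"dy":0.001,"dz":0.03,"rx":0,"ry":0,"rz":0,"hand":0.0854},{"dx":0,"dy":0,"dz":0.03,"rx":0,"ry":0,"rz":0,"hand":0.0854},{"dx":0,"dy":0,"dz":0.03,"rx":0,"ry":0,"rz":0,"hand":0.0854},{"dx":0,"dy":0,"dz":0.025,"rx":0,"ry":0,"rz":0,"hand":0.0854},{"dx":0,"dy":0,"dz":0.02,"rx":0,"ry":0,"rz":0,"hand":0.0854},{"dx":0,"dy":0,"dz":0.015,"rx":0,"ry":0,"rz":0,"hand":0.0854},{"dx":0,"dy":0,"dz":0.014,"rx":0,"ry":0,"rz":0,"hand":0.0854},{"dx":0,"dy":0,"dz":0,"rx":0,"ry":0,"rz":0,"hand":0.0854},{"dx":0,"dy":0,"dz":0,"rx":0,"ry":0,"rz":0,"hand":0.0854}]'
python3 -m pendant '[{"dx":0,"dy":0,"dz":0,"rx":0,"ry":0,"rz":0,"hand":0.035},{"dx":0,"dy":0,"dz":0,"rx":0,"ry":0,"rz":0,"hand":0.035},{"dx":0,"dy":0,"dz":0,"rx":0,"ry":0,"rz":0,"hand":0.035},{"dx":0,"dy":0,"dz":0,"rx":0,"ry":0,"rz":0,"hand":0.035},{"dx":0,"dy":0,"dz":0,"rx":0,"ry":0,"rz":0,"hand":0.035},{"dx":0,"dy":0,"dz":0,"rx":0,"ry":0,"rz":0,"hand":0.035},{"dx":0,"dy":0,"dz":0,"rx":0,"ry":0,"rz":0,"hand":0.035}]' 50
python3 -m pendant '[{"dx":0,"dy":0,"dz":-0.01,"rx":0,"ry":0,"rz":0,"hand":0.035},{"dx":0,"dy":0,"dz":-0.025,"rx":0,"ry":0,"rz":0,"hand":0.035},{"dx":0,"dy":0,"dz":0,"rx":0,"ry":0,"rz":0,"hand":0.035},{"dx":0,"dy":0,"dz":0,"rx":0,"ry":0,"rz":0,"hand":0.035}]'
```

```text
clock: 17.1
position: [0.6438, 0.0165, 0.0378]
ee_rot: [0.001, 0.687, 0.727, 0.0]
contact_force: [0.4, -0.5, 0.4]
width: 0.0853
gripper_force: 0.0
clock: 17.68
position: [0.644, 0.0166, 0.0387]
ee_rot: [0.001, 0.687, 0.727, 0.001]
contact_force: [0.3, 0.1, 6.0]
width: 0.0493
gripper_force: 51.8
clock: 18.02
position: [0.6439, 0.0167, 0.0733]
ee_rot: [0.001, 0.687, 0.727, 0.001]
contact_force: [-0.4, 0.0, -2.5]
width: 0.0494
gripper_force: 52.5
```

```bash
python3 -m pendant '[{"dx":0,"dy":0,"dz":-0.0375,"rx":0,"ry":0,"rz":0,"hand":0.035},{"dx":0,"dy":0,"dz":-0.0375,"rx":0,"ry":0,"rz":0,"hand":0.035},{"dx":0,"dy":0,"dz":-0.0375,"rx":0,"ry":0,"rz":0,"hand":0.035},{"dx":0,"dy":0,"dz":-0.0375,"rx":0,"ry":0,"rz":0,"hand":0.035},{"dx":0,"dy":0,"dz":-0.0375,"rx":0,"ry":0,"rz":0,"hand":0.035},{"dx":0,"dy":0,"dz":-0.0375,"rx":0,"ry":0,"rz":0,"hand":0.035},{"dx":0,"dy":0,"dz":0,"rx":0,"ry":0,"rz":0,"hand":0.035}]'
python3 -m pendant '[{"dx":0.0323,"dy":-0.0176,"dz":0,"rx":0,"ry":0,"rz":0,"hand":0.035},{"dx":0.0323,"dy":-0.0176,"dz":0,"rx":0,"ry":0,"rz":0,"hand":0.035},{"dx":0.0323,"dy":-0.0176,"dz":0,"rx":0,"ry":0,"rz":0,"hand":0.035},{"dx":0.0323,"dy":-0.0176,"dz":0,"rx":0,"ry":0,"rz":0,"hand":0.035},{"dx":0.0323,"dy":-0.0176,"dz":0,"rx":0,"ry":0,"rz":0,"hand":0.035},{"dx":0.0323,"dy":-0.0176,"dz":0,"rx":0,"ry":0,"rz":0,"hand":0.035},{"dx":0.0323,"dy":-0.0176,"dz":0,"rx":0,"ry":0,"rz":0,"hand":0.035},{"dx":0.0323,"dy":-0.0176,"dz":0,"rx":0,"ry":0,"rz":0,"hand":0.035},{"dx":0.0323,"dy":-0.0176,"dz":0,"rx":0,"ry":0,"rz":0,"hand":0.035},{"dx":0,"dy":0,"dz":0,"rx":0,"ry":0,"rz":0,"hand":0.035},{"dx":0,"dy":0,"dz":0,"rx":0,"ry":0,"rz":0,"hand":0.035},{"dx":0,"dy":0,"dz":0,"rx":0,"ry":0,"rz":0,"hand":0.035}]'
```

```text
clock: 18.6
position: [0.6459, 0.0165, 0.3047]
ee_rot: [0.005, 0.686, 0.727, 0.004]
contact_force: [0.7, -0.0, -1.0]
width: 0.0491
gripper_force: 53.3
clock: 19.6
position: [0.4676, 0.2975, 0.2955]
ee_rot: [0.0, 0.686, 0.727, -0.001]
contact_force: [-0.6, -0.3, -1.6]
width: 0.0494
gripper_force: 53.2
```

```bash
python3 -m pendant '[{"dx":0.001,"dy":0.002,"dz":0.035,"rx":0,"ry":0,"rz":0,"hand":0.035},{"dx":0,"dy":0,"dz":0.04,"rx":0,"ry":0,"rz":0,"hand":0.035},{"dx":0,"dy":0,"dz":0.04,"rx":0,"ry":0,"rz":0,"hand":0.035},{"dx":0,"dy":0,"dz":0.04,"rx":0,"ry":0,"rz":0,"hand":0.035},{"dx":0,"dy":0,"dz":0.04,"rx":0,"ry":0,"rz":0,"hand":0.035},{"dx":0,"dy":0,"dz":0.03,"rx":0,"ry":0,"rz":0,"hand":0.035},{"dx":0,"dy":0,"dz":0.02,"rx":0,"ry":0,"rz":0,"hand":0.035},{"dx":0,"dy":0,"dz":0.01,"rx":0,"ry":0,"rz":0,"hand":0.035},{"dx":0,"dy":0,"dz":0,"rx":0,"ry":0,"rz":0,"hand":0.035},{"dx":0,"dy":0,"dz":0,"rx":0,"ry":0,"rz":0,"hand":0.035}]'
python3 - <<'E'
from h import *
np.set_printoptions(precision=4,suppress=True)
s=manip.get_state();d=manip.get_image("wrist");RT=wristRT(d,s);f=d["frame"][:,:,::-1].copy();p=s["position"]
th=np.linspace(0,6.28,60);C=np.c_[np.cos(th),np.sin(th),th*0]
for c,r,col in [((.4695,.2985,.008),.048,(0,0,255)),((p[0],p[1],p[2]+.055+.002),.025,(255,0,0))]:
    cv2.polylines(f,[proj(d,np.array(c)+r*C,RT).round().astype(int)],True,col)
cv2.imwrite("pics/g4.png",f[:,100:540])
E
```

```text
clock: 20.43
position: [0.4709, 0.2984, 0.0418]
ee_rot: [0.0, 0.687, 0.727, -0.0]
contact_force: [0.7, 0.8, -2.0]
width: 0.0494
gripper_force: 53.2
```

View pics/g4.png

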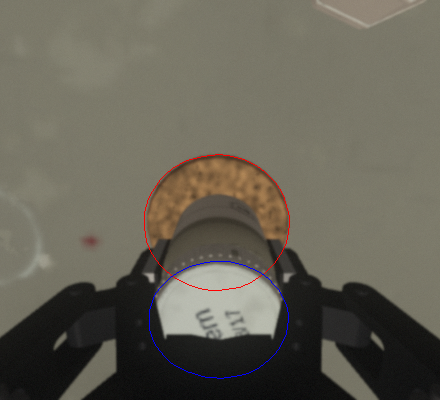

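The outline matches the coaster, and the lid is centred over it as predicted. I lower the jar to contact.

```bash
python3 -m pendant '[{"dx":0,"dy":0,"dz":0.005,"rx":0,"ry":0,"rz":0,"hand":0.035},{"dx":0,"dy":0,"dz":0,"rx":0,"ry":0,"rz":0,"hand":0.035},{"dx":0,"dy":0,"dz":0,"rx":0,"ry":0,"rz":0,"hand":0.035}]';python3 -m pendant '[{"dx":0,"dy":0,"dz":0.002,"rx":0,"ry":0,"rz":0,"hand":0.035},{"dx":0,"dy":0,"dz":0,"rx":0,"ry":0,"rz":0,"hand":0.035},{"dx":0,"dy":0,"dz":0,"rx":0,"ry":0,"rz":0,"hand":0.035}]'
```

```text
clock: 20.73
position: [0.4704, 0.2991, 0.0376]
ee_rot: [0.0, 0.687, 0.727, 0.001]
contact_force: [0.8, -0.0, -1.9]
width: 0.0494
gripper_force: 53.2
clock: 20.98
position: [0.4699, 0.299, 0.0349]
ee_rot: [0.0, 0.686, 0.727, 0.0]
contact_force: [-0.2, 0.0, -2.4]
width: 0.0494
gripper_force: 53.2
```

```bash
python3 -m pendant '[{"dx":0,"dy":0,"dz":0.0012,"rx":0,"ry":0,"rz":0,"hand":0.035},{"dx":0,"dy":0,"dz":0,"rx":0,"ry":0,"rz":0,"hand":0.035},{"dx":0,"dy":0,"dz":0,"rx":0,"ry":0,"rz":0,"hand":0.035}]'
```

```text
clock: 21.23
position: [0.47, 0.2992, 0.0347]
ee_rot: [0.0, 0.686, 0.727, 0.0]
contact_force: [-1.7, -1.2, 5.4]
width: 0.0492
gripper_force: 54.0
```

```bash
python3 -m pendant '[{"dx":0,"dy":0,"dz":0,"rx":0,"ry":0,"rz":0,"hand":0.0854},{"dx":0,"dy":0,"dz":0,"rx":0,"ry":0,"rz":0,"hand":0.0854},{"dx":0,"dy":0,"dz":0,"rx":0,"ry":0,"rz":0,"hand":0.0854},{"dx":0,"dy":0,"dz":0,"rx":0,"ry":0,"rz":0,"hand":0.0854},{"dx":0,"dy":0,"dz":0,"rx":0,"ry":0,"rz":0,"hand":0.0854},{"dx":0,"dy":0,"dz":0,"rx":0,"ry":0,"rz":0,"hand":0.0854},{"dx":0,"dy":0,"dz":-0.02,"rx":0,"ry":0,"rz":0,"hand":0.0854},{"dx":0,"dy":0,"dz":-0.03,"rx":0,"ry":0,"rz":0,"hand":0.0854},{"dx":0,"dy":0,"dz":-0.04,"rx":0,"ry":0,"rz":0,"hand":0.0854},{"dx":0,"dy":0,"dz":-0.04,"rx":0,"ry":0,"rz":0,"hand":0.0854},{"dx":0,"dy":0,"dz":-0.04,"rx":0,"ry":0,"rz":0,"hand":0.0854},{"dx":0,"dy":0,"dz":-0.04,"rx":0,"ry":0,"rz":0,"hand":0.0854}]'
python3 -m pendant '[{"dx":0,"dy":0,"dz":-0.04,"rx":0,"ry":0,"rz":0,"hand":0.0854},{"dx":0,"dy":0,"dz":-0.035,"rx":0,"ry":0,"rz":0,"hand":0.0854},{"dx":0,"dy":0,"dz":0,"rx":0,"ry":0,"rz":7.1,"hand":0.0854},{"dx":0,"dy":0,"dz":0,"rx":0,"ry":0,"rz":7.1,"hand":0.0854},{"dx":0,"dy":0,"dz":0,"rx":0,"ry":0,"rz":7.1,"hand":0.0854},{"dx":0,"dy":0,"dz":0,"rx":0,"ry":0,"rz":7.1,"hand":0.0854},{"dx":0,"dy":0,"dz":0,"rx":0,"ry":0,"rz":7.1,"hand":0.0854},{"dx":0,"dy":0,"dz":0,"rx":0,"ry":0,"rz":7.1,"hand":0.0854},{"dx":0,"dy":0,"dz":0,"rx":0,"ry":0,"rz":7.1,"hand":0.0854},{"dx":0,"dy":0,"dz":0,"rx":0,"ry":0,"rz":7.1,"hand":0.0854},{"dx":0,"dy":0,"dz":0,"rx":0,"ry":0,"rz":7.1,"hand":0.0854},{"dx":0,"dy":0,"dz":0,"rx":0,"ry":0,"rz":7.1,"hand":0.0854}]'
python3 -m pendant '[{"dx":0,"dy":0,"dz":0,"rx":0,"ry":0,"rz":7.1,"hand":0.0854},{"dx":0,"dy":0,"dz":0,"rx":0,"ry":0,"rz":7.1,"hand":0.0854},{"dx":0,"dy":0,"dz":0,"rx":0,"ry":0,"rz":7.1,"hand":0.0854},{"dx":0,"dy":0,"dz":0,"rx":0,"ry":0,"rz":1,"hand":0.0854},{"dx":0,"dy":0,"dz":0,"rx":0,"ry":0,"rz":0,"hand":0.0854},{"dx":0,"dy":0,"dz":0,"rx":0,"ry":0,"rz":0,"hand":0.0854}]'
python3 - <<'E'
from h import *
np.set_printoptions(precision=4,suppress=True)
s=manip.get_state();d=manip.get_image("wrist");RT=wristRT(d,s);f=d["frame"][:,:,::-1].copy();print(s["position"],s["ee_rot"])
th=np.linspace(0,6.28,60);C=np.c_[np.cos(th),np.sin(th),th*0]
for c,r,col in [((.47,.2988,.008),.048,(0,0,255)),((.47,.2988,.09),.025,(255,0,0))]:
    cv2.polylines(f,[proj(d,np.array(c)+r*C,RT).round().astype(int)],True,col)
t=manip.get_image("top")["frame"][140:250,285:435,::-1]
cv2.imwrite("pics/g5.png",np.hstack([f[:,150:500],cv2.copyMakeBorder(cv2.resize(t,(440,323),interpolation=2),0,77,0,0,0)]))
E
```

```text
clock: 22.23
position: [0.4695, 0.2988, 0.2455]
ee_rot: [0.0, 0.687, 0.727, -0.0]
contact_force: [0.5, -0.3, -0.3]
width: 0.0854
gripper_force: 0.0
clock: 23.23
position: [0.4698, 0.2989, 0.3184]
ee_rot: [0.0, 0.982, 0.19, -0.0]
contact_force: [-0.4, -0.4, 0.0]
width: 0.0855
gripper_force: 0.0
clock: 23.73
position: [0.4699, 0.299, 0.3185]
ee_rot: [0.0, 1.0, 0.001, -0.0]
contact_force: [-0.3, 1.5, -0.6]
width: 0.0853
gripper_force: 0.0
[0.4699 0.299  0.3185] [ 0.0001  1.      0.0011 -0.0001]
```

View pics/g5.png

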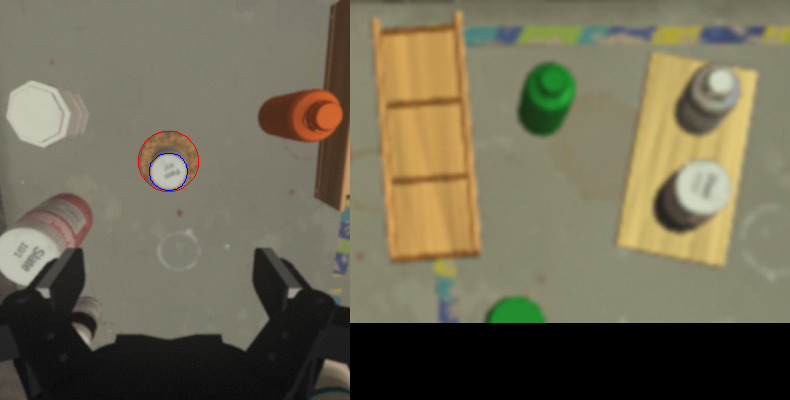

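The small jar stands centred on the coaster: its outline at (168,171) falls inside the coaster's at (168,161). The rack lane is empty, and the bottle and tall jar still stand on the board. Next I take the bottle back.

```bash
python3 -m pendant '[{"dx":0.007,"dy":0.038,"dz":0,"rx":0,"ry":0,"rz":0,"hand":0.0854},{"dx":0.007,"dy":0.038,"dz":0,"rx":0,"ry":0,"rz":0,"hand":0.0854},{"dx":0.007,"dy":0.038,"dz":0,"rx":0,"ry":0,"rz":0,"hand":0.0854},{"dx":0.007,"dy":0.038,"dz":0,"rx":0,"ry":0,"rz":0,"hand":0.0854},{"dx":0.007,"dy":0.038,"dz":0,"rx":0,"ry":0,"rz":0,"hand":0.0854},{"dx":0.007,"dy":0.038,"dz":0,"rx":0,"ry":0,"rz":0,"hand":0.0854},{"dx":0.007,"dy":0.038,"dz":0,"rx":0,"ry":0,"rz":0,"hand":0.0854},{"dx":0.007,"dy":0.038,"dz":0,"rx":0,"ry":0,"rz":0,"hand":0.0854},{"dx":0.007,"dy":0.038,"dz":0,"rx":0,"ry":0,"rz":0,"hand":0.0854},{"dx":0.007,"dy":0.038,"dz":0,"rx":0,"ry":0,"rz":0,"hand":0.0854},{"dx":0.007,"dy":0.038,"dz":0,"rx":0,"ry":0,"rz":0,"hand":0.0854},{"dx":0.007,"dy":0.038,"dz":0,"rx":0,"ry":0,"rz":0,"hand":0.0854}]'
python3 -m pendant '[{"dx":0.007,"dy":0.038,"dz":0,"rx":0,"ry":0,"rz":0,"hand":0.0854},{"dx":0.007,"dy":0.038,"dz":0,"rx":0,"ry":0,"rz":0,"hand":0.0854},{"dx":0.007,"dy":0.038,"dz":0,"rx":0,"ry":0,"rz":0,"hand":0.0854},{"dx":0.009,"dy":0.038,"dz":0,"rx":0,"ry":0,"rz":0,"hand":0.0854},{"dx":0,"dy":0,"dz":0,"rx":0,"ry":0,"rz":0,"hand":0.0854},{"dx":0,"dy":0,"dz":0,"rx":0,"ry":0,"rz":0,"hand":0.0854},{"dx":0,"dy":0,"dz":0,"rx":0,"ry":0,"rz":0,"hand":0.0854}]'
```

```text
clock: 24.83
position: [0.5538, -0.159, 0.3188]
ee_rot: [0.0, 1.0, 0.0, 0.0]
contact_force: [0.7, -0.1, 0.1]
width: 0.0858
gripper_force: 0.0
clock: 25.42
position: [0.5836, -0.3088, 0.3181]
ee_rot: [-0.001, 1.0, -0.0, -0.0]
contact_force: [0.1, 1.1, -0.1]
width: 0.0855
gripper_force: 0.0
```

```bash
python3 -m pendant '[{"dx":0.0005,"dy":0,"dz":0.035,"rx":0,"ry":0,"rz":0,"hand":0.0854},{"dx":0,"dy":0,"dz":0.035,"rx":0,"ry":0,"rz":0,"hand":0.0854},{"dx":0,"dy":0,"dz":0.035,"rx":0,"ry":0,"rz":0,"hand":0.0854},{"dx":0,"dy":0,"dz":0.035,"rx":0,"ry":0,"rz":0,"hand":0.0854},{"dx":0,"dy":0,"dz":0.03,"rx":0,"ry":0,"rz":0,"hand":0.0854},{"dx":0,"dy":0,"dz":0.02,"rx":0,"ry":0,"rz":0,"hand":0.0854},{"dx":0,"dy":0,"dz":0.012,"rx":0,"ry":0,"rz":0,"hand":0.0854},{"dx":0,"dy":0,"dz":0,"rx":0,"ry":0,"rz":0,"hand":0.0854},{"dx":0,"dy":0,"dz":0,"rx":0,"ry":0,"rz":0,"hand":0.0854}]' 60
python3 -m pendant '[{"dx":0,"dy":0,"dz":0,"rx":0,"ry":0,"rz":0,"hand":0.04},{"dx":0,"dy":0,"dz":0,"rx":0,"ry":0,"rz":0,"hand":0.04},{"dx":0,"dy":0,"dz":0,"rx":0,"ry":0,"rz":0,"hand":0.04},{"dx":0,"dy":0,"dz":0,"rx":0,"ry":0,"rz":0,"hand":0.04},{"dx":0,"dy":0,"dz":0,"rx":0,"ry":0,"rz":0,"hand":0.04},{"dx":0,"dy":0,"dz":0,"rx":0,"ry":0,"rz":0,"hand":0.04},{"dx":0,"dy":0,"dz":0,"rx":0,"ry":0,"rz":0,"hand":0.04}]' 80
python3 -m pendant '[{"dx":0,"dy":0,"dz":-0.015,"rx":0,"ry":0,"rz":0,"hand":0.04},{"dx":0,"dy":0,"dz":-0.03,"rx":0,"ry":0,"rz":0,"hand":0.04},{"dx":0,"dy":0,"dz":-0.04,"rx":0,"ry":0,"rz":0,"hand":0.04},{"dx":0,"dy":0,"dz":-0.04,"rx":0,"ry":0,"rz":0,"hand":0.04},{"dx":0,"dy":0,"dz":-0.04,"rx":0,"ry":0,"rz":0,"hand":0.04},{"dx":0,"dy":0,"dz":-0.04,"rx":0,"ry":0,"rz":0,"hand":0.04},{"dx":0,"dy":0,"dz":0,"rx":0,"ry":0,"rz":0,"hand":0.04},{"dx":0,"dy":0,"dz":0,"rx":0,"ry":0,"rz":0,"hand":0.04}]' 80
```

```text
clock: 26.17
position: [0.5843, -0.3074, 0.1169]
ee_rot: [-0.0, 1.0, 0.001, -0.0]
contact_force: [0.7, -0.1, -0.4]
width: 0.0852
gripper_force: 0.0
clock: 26.75
position: [0.5852, -0.3093, 0.1193]
ee_rot: [0.001, 1.0, -0.0, 0.002]
contact_force: [-1.1, 1.3, 5.5]
width: 0.0547
gripper_force: 84.5
clock: 27.42
position: [0.585, -0.3095, 0.3246]
ee_rot: [0.002, 1.0, -0.0, 0.003]
contact_force: [-0.2, 0.3, -7.0]
width: 0.055
gripper_force: 86.7
```

```bash
python3 -m pendant '[{"dx":-0.003,"dy":-0.02,"dz":0,"rx":0,"ry":0,"rz":0,"hand":0.04},{"dx":-0.003,"dy":-0.033,"dz":0,"rx":0,"ry":0,"rz":0,"hand":0.04},{"dx":-0.003,"dy":-0.04,"dz":0,"rx":0,"ry":0,"rz":0,"hand":0.04},{"dx":-0.003,"dy":-0.04,"dz":0,"rx":0,"ry":0,"rz":0,"hand":0.04},{"dx":-0.003,"dy":-0.04,"dz":0,"rx":0,"ry":0,"rz":0,"hand":0.04},{"dx":-0.003,"dy":-0.04,"dz":0,"rx":0,"ry":0,"rz":0,"hand":0.04},{"dx":-0.003,"dy":-0.04,"dz":0,"rx":0,"ry":0,"rz":0,"hand":0.04},{"dx":-0.003,"dy":-0.035,"dz":0,"rx":0,"ry":0,"rz":0,"hand":0.04},{"dx":-0.003,"dy":-0.025,"dz":0,"rx":0,"ry":0,"rz":0,"hand":0.04},{"dx":-0.002,"dy":-0.014,"dz":0,"rx":0,"ry":0,"rz":0,"hand":0.04},{"dx":0,"dy":0,"dz":0,"rx":0,"ry":0,"rz":0,"hand":0.04},{"dx":0,"dy":0,"dz":0,"rx":0,"ry":0,"rz":0,"hand":0.04}]'
python3 -m pendant '[{"dx":0,"dy":0,"dz":0.035,"rx":0,"ry":0,"rz":0,"hand":0.04},{"dx":0,"dy":0,"dz":0.035,"rx":0,"ry":0,"rz":0,"hand":0.04},{"dx":0,"dy":0,"dz":0.035,"rx":0,"ry":0,"rz":0,"hand":0.04},{"dx":0,"dy":0,"dz":0,"rx":0,"ry":0,"rz":0,"hand":0.04},{"dx":0,"dy":0,"dz":0,"rx":0,"ry":0,"rz":0,"hand":0.04},{"dx":0,"dy":0,"dz":0,"rx":0,"ry":0,"rz":0,"hand":0.04}]'
```

```text
clock: 28.42
position: [0.5545, 0.018, 0.3197]
ee_rot: [0.001, 1.0, 0.001, -0.002]
contact_force: [0.1, -1.3, -6.0]
width: 0.0546
gripper_force: 87.0
clock: 28.92
position: [0.557, 0.0167, 0.218]
ee_rot: [0.0, 1.0, -0.001, 0.001]
contact_force: [1.1, -0.6, -5.2]
width: 0.0546
gripper_force: 88.3
```

```bash
python3 -m pendant '[{"dx":0,"dy":0,"dz":0.025,"rx":0,"ry":0,"rz":0,"hand":0.04},{"dx":0,"dy":0,"dz":0.025,"rx":0,"ry":0,"rz":0,"hand":0.04},{"dx":0,"dy":0,"dz":0.025,"rx":0,"ry":0,"rz":0,"hand":0.04},{"dx":0,"dy":0,"dz":0.015,"rx":0,"ry":0,"rz":0,"hand":0.04},{"dx":0,"dy":0,"dz":0.005,"rx":0,"ry":0,"rz":0,"hand":0.04},{"dx":0,"dy":0,"dz":0,"rx":0,"ry":0,"rz":0,"hand":0.04},{"dx":0,"dy":0,"dz":0,"rx":0,"ry":0,"rz":0,"hand":0.04}]'
python3 -m pendant '[{"dx":0,"dy":0,"dz":0.002,"rx":0,"ry":0,"rz":0,"hand":0.04},{"dx":0,"dy":0,"dz":0,"rx":0,"ry":0,"rz":0,"hand":0.04},{"dx":0,"dy":0,"dz":0,"rx":0,"ry":0,"rz":0,"hand":0.04}]'
```

```text
clock: 29.5
position: [0.5576, 0.0175, 0.1238]
ee_rot: [0.0, 1.0, -0.0, 0.002]
contact_force: [0.1, 0.6, -4.8]
width: 0.0548
gripper_force: 88.3
clock: 29.75
position: [0.5561, 0.0179, 0.1207]
ee_rot: [0.0, 1.0, -0.0, 0.001]
contact_force: [-0.8, -0.4, -5.0]
width: 0.0548
gripper_force: 88.3
```

```bash
python3 -m pendant '[{"dx":0,"dy":0,"dz":0.002,"rx":0,"ry":0,"rz":0,"hand":0.04},{"dx":0,"dy":0,"dz":0,"rx":0,"ry":0,"rz":0,"hand":0.04},{"dx":0,"dy":0,"dz":0,"rx":0,"ry":0,"rz":0,"hand":0.04}]'
```

```text
clock: 30.0
position: [0.5565, 0.018, 0.1194]
ee_rot: [0.0, 1.0, -0.0, 0.002]
contact_force: [-0.4, 1.6, 5.7]
width: 0.0548
gripper_force: 89.4
```

```bash
python3 -m pendant '[{"dx":0,"dy":0,"dz":0,"rx":0,"ry":0,"rz":0,"hand":0.0854},{"dx":0,"dy":0,"dz":0,"rx":0,"ry":0,"rz":0,"hand":0.0854},{"dx":0,"dy":0,"dz":0,"rx":0,"ry":0,"rz":0,"hand":0.0854},{"dx":0,"dy":0,"dz":0,"rx":0,"ry":0,"rz":0,"hand":0.0854},{"dx":0,"dy":0,"dz":0,"rx":0,"ry":0,"rz":0,"hand":0.0854},{"dx":0,"dy":0,"dz":-0.02,"rx":0,"ry":0,"rz":0,"hand":0.0854},{"dx":0,"dy":0,"dz":-0.03,"rx":0,"ry":0,"rz":0,"hand":0.0854},{"dx":0,"dy":0,"dz":-0.04,"rx":0,"ry":0,"rz":0,"hand":0.0854},{"dx":0,"dy":0,"dz":-0.04,"rx":0,"ry":0,"rz":0,"hand":0.0854},{"dx":0,"dy":0,"dz":-0.04,"rx":0,"ry":0,"rz":0,"hand":0.0854},{"dx":0,"dy":0,"dz":-0.03,"rx":0,"ry":0,"rz":0,"hand":0.0854},{"dx":0,"dy":0,"dz":0,"rx":0,"ry":0,"rz":0,"hand":0.0854}]'
python3 -m pendant '[{"dx":-0.01,"dy":0.038,"dz":0,"rx":0,"ry":0,"rz":0,"hand":0.0854},{"dx":-0.01,"dy":0.038,"dz":0,"rx":0,"ry":0,"rz":0,"hand":0.0854},{"dx":-0.01,"dy":0.038,"dz":0,"rx":0,"ry":0,"rz":0,"hand":0.0854},{"dx":-0.01,"dy":0.038,"dz":0,"rx":0,"ry":0,"rz":0,"hand":0.0854},{"dx":-0.01,"dy":0.038,"dz":0,"rx":0,"ry":0,"rz":0,"hand":0.0854},{"dx":-0.01,"dy":0.038,"dz":0,"rx":0,"ry":0,"rz":0,"hand":0.0854},{"dx":-0.01,"dy":0.038,"dz":0,"rx":0,"ry":0,"rz":0,"hand":0.0854},{"dx":-0.013,"dy":0.036,"dz":0,"rx":0,"ry":0,"rz":0,"hand":0.0854},{"dx":0,"dy":0,"dz":0,"rx":0,"ry":0,"rz":0,"hand":0.0854},{"dx":0,"dy":0,"dz":0,"rx":0,"ry":0,"rz":0,"hand":0.0854},{"dx":0,"dy":0,"dz":0,"rx":0,"ry":0,"rz":0,"hand":0.0854}]'
```

```text
clock: 31.0
position: [0.5586, 0.0177, 0.3251]
ee_rot: [0.001, 1.0, -0.0, 0.007]
contact_force: [0.7, 0.4, 1.0]
width: 0.0856
gripper_force: 0.0
clock: 31.92
position: [0.4722, -0.2836, 0.317]
ee_rot: [-0.001, 1.0, -0.0, -0.0]
contact_force: [0.8, 0.6, -0.7]
width: 0.0854
gripper_force: 0.0
```

```bash
python3 -m pendant '[{"dx":0,"dy":0,"dz":0.035,"rx":0,"ry":0,"rz":0,"hand":0.0854},{"dx":0,"dy":0,"dz":0.035,"rx":0,"ry":0,"rz":0,"hand":0.0854},{"dx":0,"dy":0,"dz":0.035,"rx":0,"ry":0,"rz":0,"hand":0.0854},{"dx":0,"dy":0,"dz":0.035,"rx":0,"ry":0,"rz":0,"hand":0.0854},{"dx":0,"dy":0,"dz":0.035,"rx":0,"ry":0,"rz":0,"hand":0.0854},{"dx":0,"dy":0,"dz":0.02,"rx":0,"ry":0,"rz":0,"hand":0.0854},{"dx":0,"dy":0,"dz":0.014,"rx":0,"ry":0,"rz":0,"hand":0.0854},{"dx":0,"dy":0,"dz":0,"rx":0,"ry":0,"rz":0,"hand":0.0854},{"dx":0,"dy":0,"dz":0,"rx":0,"ry":0,"rz":0,"hand":0.0854}]' 60
python3 -m pendant '[{"dx":0,"dy":0,"dz":0,"rx":0,"ry":0,"rz":0,"hand":0.05},{"dx":0,"dy":0,"dz":0,"rx":0,"ry":0,"rz":0,"hand":0.05},{"dx":0,"dy":0,"dz":0,"rx":0,"ry":0,"rz":0,"hand":0.05},{"dx":0,"dy":0,"dz":0,"rx":0,"ry":0,"rz":0,"hand":0.05},{"dx":0,"dy":0,"dz":0,"rx":0,"ry":0,"rz":0,"hand":0.05},{"dx":0,"dy":0,"dz":0,"rx":0,"ry":0,"rz":0,"hand":0.05},{"dx":0,"dy":0,"dz":0,"rx":0,"ry":0,"rz":0,"hand":0.05}]' 80
python3 -m pendant '[{"dx":0,"dy":0,"dz":-0.015,"rx":0,"ry":0,"rz":0,"hand":0.05},{"dx":0,"dy":0,"dz":-0.03,"rx":0,"ry":0,"rz":0,"hand":0.05},{"dx":0,"dy":0,"dz":-0.04,"rx":0,"ry":0,"rz":0,"hand":0.05},{"dx":0,"dy":0,"dz":-0.035,"rx":0,"ry":0,"rz":0,"hand":0.05},{"dx":0,"dy":0,"dz":0,"rx":0,"ry":0,"rz":0,"hand":0.05},{"dx":0,"dy":0,"dz":0,"rx":0,"ry":0,"rz":0,"hand":0.05}]' 80
```

```text
clock: 32.67
position: [0.4726, -0.2823, 0.1082]
ee_rot: [-0.001, 1.0, 0.001, -0.001]
contact_force: [-0.1, -0.2, -0.4]
width: 0.0853
gripper_force: 0.0
clock: 33.25
position: [0.4736, -0.2842, 0.1114]
ee_rot: [0.001, 1.0, -0.0, 0.002]
contact_force: [-0.8, 1.8, 7.2]
width: 0.0606
gripper_force: 85.2
clock: 33.75
position: [0.4732, -0.2845, 0.2308]
ee_rot: [0.002, 1.0, -0.0, 0.002]
contact_force: [0.3, 1.0, -6.9]
width: 0.0602
gripper_force: 90.5
```

```bash
python3 -m pendant '[{"dx":-0.002,"dy":-0.02,"dz":0,"rx":0,"ry":0,"rz":0,"hand":0.05},{"dx":-0.002,"dy":-0.035,"dz":0,"rx":0,"ry":0,"rz":0,"hand":0.05},{"dx":-0.002,"dy":-0.04,"dz":0,"rx":0,"ry":0,"rz":0,"hand":0.05},{"dx":-0.002,"dy":-0.04,"dz":0,"rx":0,"ry":0,"rz":0,"hand":0.05},{"dx":-0.002,"dy":-0.04,"dz":0,"rx":0,"ry":0,"rz":0,"hand":0.05},{"dx":0,"dy":-0.04,"dz":0,"rx":0,"ry":0,"rz":0,"hand":0.05},{"dx":0,"dy":-0.035,"dz":0,"rx":0,"ry":0,"rz":0,"hand":0.05},{"dx":0,"dy":-0.03,"dz":0,"rx":0,"ry":0,"rz":0,"hand":0.05},{"dx":0,"dy":-0.0155,"dz":0,"rx":0,"ry":0,"rz":0,"hand":0.05},{"dx":0,"dy":0,"dz":0,"rx":0,"ry":0,"rz":0,"hand":0.05},{"dx":0,"dy":0,"dz":0,"rx":0,"ry":0,"rz":0,"hand":0.05},{"dx":0,"dy":0,"dz":0,"rx":0,"ry":0,"rz":0,"hand":0.05}]'
python3 -m pendant '[{"dx":0,"dy":0,"dz":0.025,"rx":0,"ry":0,"rz":0,"hand":0.05},{"dx":0,"dy":0,"dz":0.025,"rx":0,"ry":0,"rz":0,"hand":0.05},{"dx":0,"dy":0,"dz":0,"rx":0,"ry":0,"rz":0,"hand":0.05},{"dx":0,"dy":0,"dz":0,"rx":0,"ry":0,"rz":0,"hand":0.05},{"dx":0,"dy":0,"dz":0,"rx":0,"ry":0,"rz":0,"hand":0.05}]'
```

```text
clock: 34.75
position: [0.4612, 0.0111, 0.227]
ee_rot: [0.0, 1.0, 0.0, -0.002]
contact_force: [-0.8, -1.0, -6.5]
width: 0.0605
gripper_force: 90.6
clock: 35.17
position: [0.4631, 0.0107, 0.1792]
ee_rot: [0.0, 1.0, -0.001, 0.001]
contact_force: [1.2, -0.2, -7.2]
width: 0.0603
gripper_force: 91.3
```

```bash
python3 -m pendant '[{"dx":0,"dy":0,"dz":0.02,"rx":0,"ry":0,"rz":0,"hand":0.05},{"dx":0,"dy":0,"dz":0.02,"rx":0,"ry":0,"rz":0,"hand":0.05},{"dx":0,"dy":0,"dz":0.015,"rx":0,"ry":0,"rz":0,"hand":0.05},{"dx":0,"dy":0,"dz":0.009,"rx":0,"ry":0,"rz":0,"hand":0.05},{"dx":0,"dy":0,"dz":0,"rx":0,"ry":0,"rz":0,"hand":0.05},{"dx":0,"dy":0,"dz":0,"rx":0,"ry":0,"rz":0,"hand":0.05}]'
python3 -m pendant '[{"dx":0,"dy":0,"dz":0.002,"rx":0,"ry":0,"rz":0,"hand":0.05},{"dx":0,"dy":0,"dz":0,"rx":0,"ry":0,"rz":0,"hand":0.05},{"dx":0,"dy":0,"dz":0,"rx":0,"ry":0,"rz":0,"hand":0.05}]'
```

```text
clock: 35.67
position: [0.4633, 0.0112, 0.1155]
ee_rot: [0.0, 1.0, -0.0, 0.001]
contact_force: [-0.3, 0.1, -7.3]
width: 0.0599
gripper_force: 91.3
clock: 35.92
position: [0.4631, 0.0114, 0.1134]
ee_rot: [0.0, 1.0, -0.0, 0.001]
contact_force: [-0.9, 0.8, -6.8]
width: 0.0603
gripper_force: 91.3
```

```bash
python3 -m pendant '[{"dx":0,"dy":0,"dz":0.002,"rx":0,"ry":0,"rz":0,"hand":0.05},{"dx":0,"dy":0,"dz":0,"rx":0,"ry":0,"rz":0,"hand":0.05},{"dx":0,"dy":0,"dz":0,"rx":0,"ry":0,"rz":0,"hand":0.05}]'; python3 -m pendant '[{"dx":0,"dy":0,"dz":0.001,"rx":0,"ry":0,"rz":0,"hand":0.05},{"dx":0,"dy":0,"dz":0,"rx":0,"ry":0,"rz":0,"hand":0.05},{"dx":0,"dy":0,"dz":0,"rx":0,"ry":0,"rz":0,"hand":0.05}]'
```

```text
clock: 36.17
position: [0.4634, 0.0114, 0.1115]
ee_rot: [0.0, 1.0, -0.0, 0.001]
contact_force: [-0.3, -0.4, -0.3]
width: 0.0602
gripper_force: 92.1
clock: 36.42
position: [0.4635, 0.0114, 0.1114]
ee_rot: [0.0, 1.0, -0.0, 0.002]
contact_force: [-2.2, -0.1, 8.6]
width: 0.0601
gripper_force: 93.1
```

```bash
python3 -m pendant '[{"dx":0,"dy":0,"dz":0,"rx":0,"ry":0,"rz":0,"hand":0.0854},{"dx":0,"dy":0,"dz":0,"rx":0,"ry":0,"rz":0,"hand":0.0854},{"dx":0,"dy":0,"dz":0,"rx":0,"ry":0,"rz":0,"hand":0.0854},{"dx":0,"dy":0,"dz":0,"rx":0,"ry":0,"rz":0,"hand":0.0854},{"dx":0,"dy":0,"dz":0,"rx":0,"ry":0,"rz":0,"hand":0.0854},{"dx":0,"dy":0,"dz":-0.02,"rx":0,"ry":0,"rz":0,"hand":0.0854},{"dx":0,"dy":0,"dz":-0.03,"rx":0,"ry":0,"rz":0,"hand":0.0854},{"dx":0,"dy":0,"dz":-0.04,"rx":0,"ry":0,"rz":0,"hand":0.0854},{"dx":0,"dy":0,"dz":-0.04,"rx":0,"ry":0,"rz":0,"hand":0.0854},{"dx":0,"dy":0,"dz":-0.04,"rx":0,"ry":0,"rz":0,"hand":0.0854},{"dx":0,"dy":0,"dz":-0.04,"rx":0,"ry":0,"rz":0,"hand":0.0854},{"dx":0,"dy":0,"dz":0,"rx":0,"ry":0,"rz":0,"hand":0.0854}]'
python3 -m pendant '[{"dx":0,"dy":0.038,"dz":0,"rx":0,"ry":0,"rz":0,"hand":0.0854},{"dx":0,"dy":0.038,"dz":0,"rx":0,"ry":0,"rz":0,"hand":0.0854},{"dx":0,"dy":0.038,"dz":0,"rx":0,"ry":0,"rz":0,"hand":0.0854},{"dx":0,"dy":0.038,"dz":0,"rx":0,"ry":0,"rz":0,"hand":0.0854},{"dx":0,"dy":0.038,"dz":0,"rx":0,"ry":0,"rz":0,"hand":0.0854},{"dx":0,"dy":0.038,"dz":0,"rx":0,"ry":0,"rz":0,"hand":0.0854},{"dx":0,"dy":0,"dz":0,"rx":0,"ry":0,"rz":0,"hand":0.0854},{"dx":0,"dy":0,"dz":0,"rx":0,"ry":0,"rz":0,"hand":0.0854},{"dx":0,"dy":0,"dz":0,"rx":0,"ry":0,"rz":0,"hand":0.0854},{"dx":0,"dy":0,"dz":0,"rx":0,"ry":0,"rz":0,"hand":0.0854}]'
python3 - <<'E'
from h import *
t0=cv2.imread("pics/top0.png")[140:240,200:390];t=manip.get_image("top")["frame"][140:240,200:390,::-1]
k=lambda x:cv2.resize(x,(399,210),interpolation=2)
s=manip.get_image("scene")["frame"][150:290,230:350,::-1]
o=np.zeros((600,800,3),np.uint8);o[:210,:399]=k(t0);o[:210,400:799]=k(t);o[215:565,:300]=cv2.resize(s,(300,350),interpolation=2)
cv2.imwrite("pics/f.png",o)
E
```

```text
clock: 37.42
position: [0.4663, 0.011, 0.3277]
ee_rot: [0.001, 1.0, -0.0, 0.008]
contact_force: [1.4, -0.1, 0.7]
width: 0.0854
gripper_force: 0.0
clock: 38.25
position: [0.4622, -0.2153, 0.3194]
ee_rot: [-0.0, 1.0, 0.0, -0.0]
contact_force: [0.3, 0.5, 0.2]
width: 0.0853
gripper_force: 0.0
```

View pics/f.png

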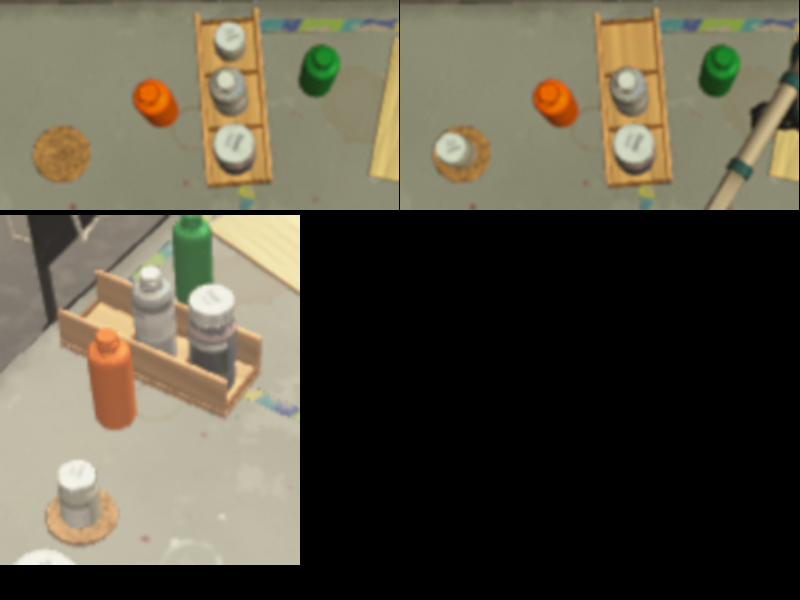

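Before and after (top row) match: the bottle (628,90) and tall jar (634,148) are back upright in their compartments, and the small jar (453,150) stands on the coaster. The gripper is clear, so I hand in.

```bash
python3 -c "
from rig import manip
print(manip.sign_off())"
```

```text
the job is handed in; nothing more can be done
None
```

I handed the job in at about 38 s: the last pictures show the small jar upright on the coaster and the bottle and tall jar upright in their own compartments, the bowl and box were never approached, and the sign-off returned no verdict.

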